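# Free the balance, open its weights drawer and weigh the wax

### The job

Weigh the bars of crayon wax that lie on the left pan of the balance: first free the beam by turning the slotted transport lock a full quarter turn clockwise to its stop with the slot key from the pencil box, then pull the weights drawer right out to its stop and load weights from it onto the right pan until the beam settles level. At the end the key stands back in its pocket, the drawer is pushed fully shut with the weights you did not need back in it, the lock stays free, and the wax lies on its pan and everything else on the trunk where it was.

Things in the scene. Friction and masses are not known exactly. Their poses are not given: they have to be found in the camera images.
- lock (a joint): Transport lock: round brass slotted quarter-turn fastener, 48 mm across, vertical axis, on the housing amid the balance, top face 144 mm above the trunk top. 0 rad = locked, slot along the beam (left-right, red marks), beam held level; 1.57 rad = free, slot front-to-back (green marks). Turns clockwise seen from above against about 0.12 N m of friction, has a stop at 1.57 and stays where left
- lock_slot (a point): centre of the lock's slot at the level of the head's top face (z up, turns with the lock; the slot runs along this frame's y axis). The slot is 7.5 mm wide, 34 mm long and 9 mm deep
- key_grip (a point): Slot key, 84 mm tall, about 60 g: flat blue grip (44 mm along x, 12 mm thick along y, 64 mm tall) over a steel blade (26 mm along x, 4 mm thick along y, 20 mm long). Stands blade down in its pocket in the pencil box, may lean 0.2 rad. This point: on the key's axis, 64 mm above the blade's tip, 20 mm below the top of the grip; z up along the key
- key_tip (a point): middle of the lower edge of the key's blade, axes as for the grip
- key_pocket (a point): Centre of the floor of the key's pocket in the fixed light wooden pencil box (205 x 80 x 45 mm high). The pocket is 54 mm along x, 19 mm along y and 36 mm deep below the box's top face: the lowest 16 mm of the key's grip stand in it, the upper 48 mm stand clear; x runs along the box, away from the pencils
- drawer (a joint): weights drawer in the front of the balance's base, 0 = shut, 0.10 m = pulled out to its stop; it slides straight out of the base's front against about 1.5 N of friction
- drawer_handle (a point): Middle of the drawer's steel bar handle: round bar 11 mm thick, 110 mm long along y, 35 mm in front of the drawer's wooden front, 60 mm above the trunk top. Frame fixed to the drawer: x into the base (the drawer pulls out to -x), z up. Shut, the base's front face is 43 mm behind the handle; the base's top is at 84 mm
- drawer_in (a point): Middle of the row of four wells for weights, on the drawer's floor (10 mm above the trunk top), axes as for the handle. The wells are 54 x 54 mm, 22 mm deep, in a row along y at 58 mm pitch; the inside of the drawer's front is 35 mm in front of their centres and 66 mm high above this point
- beam (a joint): Tilt of the balance's beam, rad: 0 = level, +0.1 = stop with the left pan up, -0.1 = stop with the left pan down. With the lock free it tips to a stop at a difference of 100 g and settles level within about 2 s when the loads are equal; where on a pan a load stands does not matter
- pan_r_in (a point): Centre of the floor of the right pan, the empty one (on the robot's right, -y): white, 112 mm (x) x 134 mm (y) inside, rim 8 mm high, its centre 115 mm from the lock's axis. It stays horizontal and rides up to 11.5 mm up or down with the beam; its floor is 131 mm above the trunk top when level
- pan_l_in (a point): centre of the floor of the left pan (+y), the same kind, which carries the wax bars
- w200_mid (a point): yellow 200 g weight: a hexagonal body 44 mm across the flats and 38 mm high with a round knob on top, 20 mm thick and 26 mm high, 64 mm high in all; this point is on its axis half-way up (32 mm above its underside), z up. At the start it stands in one of the drawer's wells
- w100a_mid (a point): blue 100 g weight: a hexagonal body 36 mm across the flats and 32 mm high with a round knob on top, 20 mm thick and 26 mm high, 58 mm high in all; this point is on its axis half-way up (29 mm above its underside), z up. At the start it stands in one of the drawer's wells
- w100b_mid (a point): blue 100 g weight: a hexagonal body 36 mm across the flats and 32 mm high with a round knob on top, 20 mm thick and 26 mm high, 58 mm high in all; this point is on its axis half-way up (29 mm above its underside), z up. At the start it stands in one of the drawer's wells
- w100c_mid (a point): blue 100 g weight: a hexagonal body 36 mm across the flats and 32 mm high with a round knob on top, 20 mm thick and 26 mm high, 58 mm high in all; this point is on its axis half-way up (29 mm above its underside), z up. At the start it stands in one of the drawer's wells
- wax0_mid (a point): red bar of crayon wax, 100 x 25 x 36 mm (x, y, z), 100 g, lying on the left pan; this point is its centre. 3 to 5 such bars are present
- wax1_mid (a point): red bar of crayon wax, 100 x 25 x 36 mm (x, y, z), 100 g, lying on the left pan; this point is its centre. 3 to 5 such bars are present
- wax2_mid (a point): red bar of crayon wax, 100 x 25 x 36 mm (x, y, z), 100 g, lying on the left pan; this point is its centre. 3 to 5 such bars are present
- wax3_mid (a point): red bar of crayon wax, 100 x 25 x 36 mm (x, y, z), 100 g, lying on the left pan; this point is its centre. 3 to 5 such bars are present
- wax4_mid (a point): red bar of crayon wax, 100 x 25 x 36 mm (x, y, z), 100 g, lying on the left pan; this point is its centre. 3 to 5 such bars are present
- mug: red ceramic mug, 80 mm across, 92 mm high, origin under its middle; not to be disturbed
- crayon_tub: orange plastic crayon tub, 96 mm across, 100 mm high, origin under its middle; not to be disturbed
- jar: clear glass jar with a steel cap, 80 mm across, 110 mm high, origin under its middle; not to be disturbed
Things that resemble listed ones, but are neither listed nor needed, are in the scene too. There is more than one size of the part that bears key_grip; the job needs the larger.

How it is judged:
By the outcome, as a careful person would: the job done as asked, in the order asked, and still so for the second after the job is handed in, with the robot touching nothing.
Of wax0, wax1, wax2, wax3, wax4 only 3 to 5 are there at a start; the rules pass over those that are not, and their reading is None.
At some moment in a run one of w200, w100a, w100b, w100c may be knocked a few centimetres aside while the robot is not near it.
It also fails if it takes over 210 s, if anything falls off the work surface, if the arm or the gripper's body presses on something with over 40 N, if the wrist force passes 120 N, or if a joint passes its speed limit or range.

### The arm

A 6-joint arm with a two-finger parallel gripper is mounted at the origin on the work surface. World frame = base frame: x ahead of the robot, y to its left, z up, the work surface at z = 0. Lengths are in mm, angles in rad, forces in N, time in s.
With the tool pointing down it reaches from about 300 to 775 mm from the base axis. Payload 14.6 kg.
Tool frame: the origin (TCP) lies at the very end of the fingers, on their centre line; the grasp point (between the pads) lies manip.grasp_offset behind it (manip.grasp_offset is the distance from the TCP to the grasp point, in mm); z points along the fingers, y is the direction in which the jaws open and shut (so a half turn about z gives the same grasp; the last joint's range is limited). The gripper opens to 94 mm and grips with 3 to 60 N. Pads are 16 mm wide; open, the fingers measure 119 mm over their backs; the gripper's body (75 mm by 177 mm) begins 78 mm behind the grasp point.
Start: joints at [-1.174, 0.3, 1.521, -0, 1.321, -0.067], TCP at [246.034, -491.891, 205.446] pointing down, gripper open.
Joint ranges: [-3.03, 3.03], [-0.79, 2.21], [0.23, 2.52], [-1.04, 4.18], [0, 3.07], [-2.55, 2.55]. Speed limits (rad/s): [2.22, 2.22, 2.57, 3.14, 3.14, 3.14].

### API

Orientations are given as [roll, pitch, yaw] about the fixed x, y, z axes, in that order (R = Rz(yaw) Ry(pitch) Rx(roll)).
In Python, from cell import manip gives the robot as it stands.
- The arm moves only by the tool send_rows, never from a script. Its argument "commands" is a list of rows, each a list of 2 entries, a list of its own where there are three numbers: the shift along the tool's x, y, z in m, then the turn about the tool's z in rad. A call has exactly 8 rows; each row is the pose to reach, as a shift and turn from the pose commanded when the call began, along the tool's axes at that moment; what a row does not reach only later rows make up. A row lasts 1/12 s, in which the tool goes at most 41.7 mm and 7.16 degrees, less where a joint would pass 70% of its speed; a pose out of reach is approached as far as the arm can. A call with a gripper value outside its range is refused whole. "hand" is the closure, from -1 (fully open) to 1 (shut), so that 0 is half open, set as the call begins (left out, the last holds). The fingers move at their own pace and stop on an object; "force" is the grip in N (left out, the last holds). Time passes only in rows, so rows that repeat a pose let the fingers close, or fill a call up. It gives the time, the measured TCP pose, the force and the opening at its end, in the units of the state.
- manip.read_state(): the state, without advancing time (a new reading comes with each control period).
- manip.camera(name): name is "scene" or "top"; returns the picture (400x640x3 uint8, red, green, blue); there is no depth.
- manip.camera_model(name): a dict with "K" (3x3 intrinsics, pixels), "k1" (the pictures are not rectified: a ray, as slopes to the right and down, at radius r is drawn at 1 + k1 r^2 times it, then the intrinsics apply), "eye" and "attitude" of the camera in the world. Camera axes: x right, y down, z forward; pixel columns grow to the right and rows downward; lengths in mm; the calibration is good to about 2 mm. A picture is of the moment at which its call begins. camera_model takes no time and is no camera call.
- manip.sign_off(): hands the job in, once; it reports no verdict.
The state is a dict: "clock": time; "joints": joint angles; "qd": joint speeds; "effort": joint torques, N m; "eef_pos": TCP position; "eef_rot": TCP orientation; "wrist_force": force on the tool from outside, world axes, zero at the start; "moment": the same for the moment, N m; "finger_gap": finger opening in mm.
Only numpy, scipy, OpenCV 4.12 (cv2) and the standard library are available. Lean on these libraries where they do the work, as an engineer would, in place of code of your own. Each camera call takes 0.05 s, during which the arm holds its last target.

## Working session

There is one attempt and no reset: what is moved stays moved. The work goes in short steps, Python scripts to look and compute and a tool call to move; the robot and the scene stay as the last step left them, time stands still between calls to the robot, and variables do not carry over. Pictures are saved under pics/ and viewed, and the job is handed in when it is done.

Besides the shell and the picture viewer there is one more tool, called as name(argument=value, ...) on one line, values as JSON. send_rows: Moves the arm, as the interface text tells. Its arguments: {"type":"object","properties":{"commands":{"type":"array","items":{"type":"array"}},"hand":{"type":"number"},"force":{"type":"number"}},"required":["commands"]}

```bash
ls; mkdir -p pics; python3 - <<'E'
from cell import manip
import cv2
print(manip.read_state(), manip.grasp_offset)
for n in ("scene","top"):
    im=manip.camera(n); cv2.imwrite(f"pics/{n}0.png",im[:,:,::-1]); print(n,manip.camera_model(n))
E
```

```text
pics
{'clock': 0.0, 'joints': array([-1.17362933e+00,  3.00460834e-01,  1.52158859e+00,  2.34691075e-05,
        1.32070440e+00, -6.66015035e-02]), 'qd': array([ 2.92141604e-04, -2.89518407e-04,  7.99773806e-04, -2.08101593e-03,
       -3.86679219e-07,  2.79187311e-04]), 'effort': array([-1.93436535e-03, -5.31810093e+01, -3.52743566e+01,  7.06798607e-02,
        2.42807984e-02, -8.39719291e-05]), 'eef_pos': array([ 245.92561702, -491.65742756,  204.88878869]), 'eef_rot': array([-3.14043557e+00, -9.99604074e-05,  4.63762625e-01]), 'wrist_force': array([ 0.14198448,  0.60190489, -0.60114874]), 'moment': array([-0.00869434,  0.00737754, -0.01472213]), 'finger_gap': 93.84426136582931} 18.8
scene {'K': array([[398.93647639,   0.        , 326.21894074],
       [  0.        , 398.93647639, 203.07346826],
       [  0.        ,   0.        ,   1.        ]]), 'k1': -0.08333539209173324, 'eye': array([1059.03741468, -474.63813874,  952.08473931]), 'attitude': array([-2.45654229e+00, -4.96927560e-04,  7.66841114e-01])}
top {'K': array([[367.84931375,   0.        , 314.73202467],
       [  0.        , 367.84931375, 194.07716736],
       [  0.        ,   0.        ,   1.        ]]), 'k1': 0.011446771521931848, 'eye': array([ 487.64778016,   26.06468563, 1050.5440898 ]), 'attitude': array([-3.08143855, -0.02441273, -1.58935436])}
```

View pics/scene0.png

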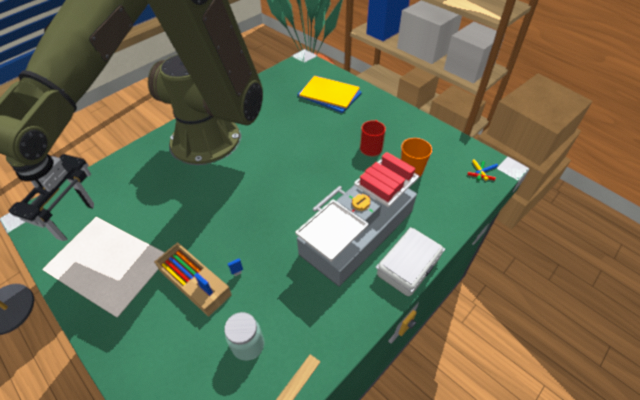

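View pics/top0.png

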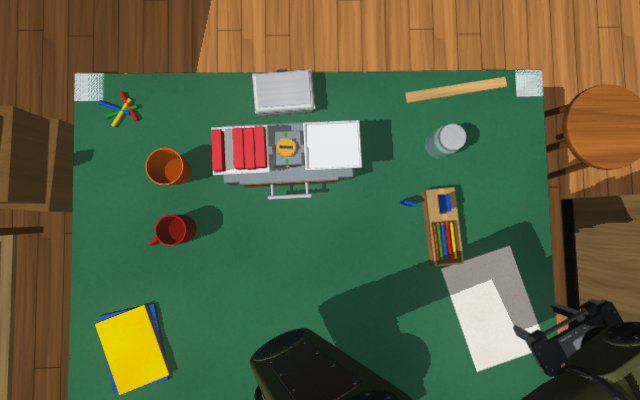

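```bash
cat > h.py <<'E'
from cell import manip
import numpy as np, cv2
from scipy.spatial.transform import Rotation as Ro
def cam(n):
    m=manip.camera_model(n); return m,Ro.from_euler('xyz',m['attitude']).as_matrix()
def ray(n,u,v):
    m,R=cam(n);K=m['K'];d=np.array([(u-K[0,2])/K[0,0],(v-K[1,2])/K[1,1]])
    p=d.copy()
    for _ in range(30): p=d/(1+m['k1']*(p@p))
    return m['eye'],R@np.array([p[0],p[1],1])
def at(n,u,v,z):
    e,r=ray(n,u,v); return np.round(e+r*(z-e[2])/r[2],1)
def tri(us,vs,ut,vt):
    e1,r1=ray('scene',us,vs);e2,r2=ray('top',ut,vt)
    A=np.stack([r1,-r2],1);s=np.linalg.lstsq(A,e2-e1,rcond=None)[0]
    a=e1+r1*s[0];b=e2+r2*s[1];return np.round((a+b)/2,1),np.round(np.linalg.norm(a-b),1)
def proj(n,P):
    m,R=cam(n);c=R.T@(np.array(P,float)-m['eye']);p=c[:2]/c[2];p=p*(1+m['k1']*(p@p))
    return np.round(p*m['K'][0,0]+m['K'][:2,2],1)
def shot(n,name,box=None,k=1):
    im=manip.camera(n)[:,:,::-1].copy()
    cv2.imwrite(f'pics/{name}_full.png',im)
    if box: crop(im,name,box,k)
    return im
def crop(im,name,box,k):
    x0,y0,x1,y1=box
    c=cv2.resize(im[y0:y1,x0:x1],None,fx=k,fy=k,interpolation=cv2.INTER_CUBIC)
    for x in range((x0+9)//10*10,x1,10):
        cv2.line(c,((x-x0)*k,0),((x-x0)*k,6),(255,255,255),1); 
        if x%20==0: cv2.putText(c,str(x),((x-x0)*k,18),0,.4,(255,255,255),1)
    for y in range((y0+9)//10*10,y1,10):
        cv2.line(c,(0,(y-y0)*k),(6,(y-y0)*k),(255,255,255),1); cv2.putText(c,str(y),(8,(y-y0)*k+4),0,.4,(255,255,255),1)
    cv2.imwrite(f'pics/{name}.png',c)
def st():
    s=manip.read_state(); print('t',round(s['clock'],2),'p',s['eef_pos'].round(1),'r',s['eef_rot'].round(3),'F',s['wrist_force'].round(1),'M',s['moment'].round(2),'gap',round(s['finger_gap'],1),'q',s['joints'].round(2))
E
python3 - <<'E'
from h import *
t=cv2.imread('pics/top0.png');s=cv2.imread('pics/scene0.png')
crop(t,'a1',(390,175,480,275),6)
crop(s,'a2',(145,230,255,320),7)
crop(t,'a3',(200,110,370,205),4)
E
```

```text
(no output)
```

View pics/a1.png

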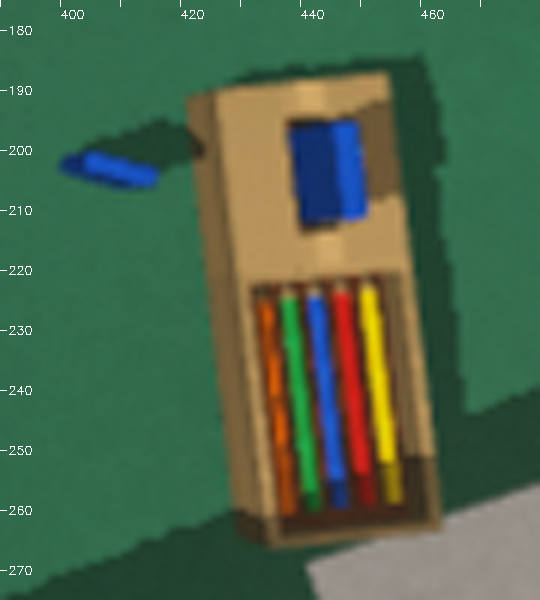

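View pics/a2.png

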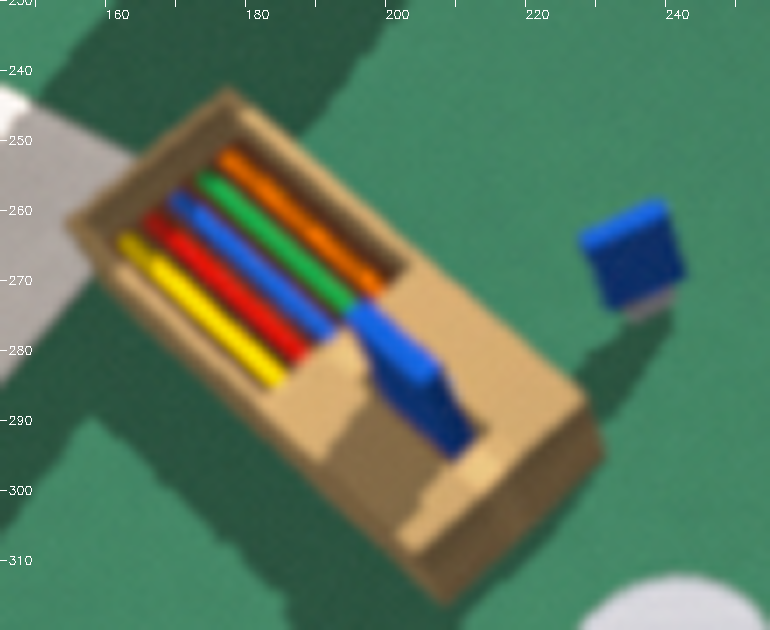

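View pics/a3.png

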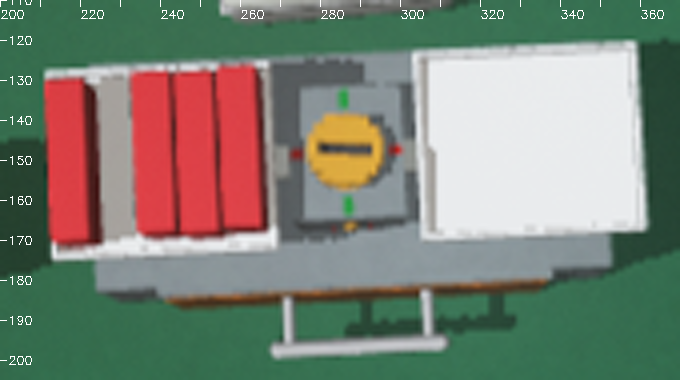

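```bash
python3 - <<'E'
from h import *
for uv in [(425.8,190.3),(454.7,187),(463.3,263),(435.8,266.2)]: print('box',at('top',*uv,45))
print('boxlight',at('top',442,190.8,45),at('top',444.7,216.7,45))
print('keytop',tri(201,278.6,448.2,203.3), at('top',448.2,203.3,93), at('scene',201,278.6,93))
print('key ends top', at('top',447.3,195,93),at('top',449.3,212,93))
# scene box: top corners
for uv in [(145+65/7,230+220/7),(145+228/7,230+88/7),(145+588/7,230+400/7),(145+405/7,230+553/7)]: print('boxs',at('scene',*uv,45))
print('lock',at('top',200+345/4,110+150/4,144))
print('slot ends',at('top',200+318/4,110+149/4,144),at('top',200+372/4,110+150/4,144))
print('marks',at('top',200+296/4,110+154/4,140),at('top',200+397/4,110+150/4,140),at('top',200+343/4,110+99/4,140),at('top',200+349/4,110+206/4,140))
print('handle',at('top',200+274/4,110+350/4,65),at('top',200+445/4,110+342/4,65))
print('panR',[at('top',200+a/4,110+b/4,139) for a,b in [(414,54),(636,42),(647,230),(422,240)]])
E
```

```text
box [ 553.  -306.2   45. ]
box [ 560.7 -386.9   45. ]
box [ 352.4 -401.7   45. ]
box [ 345.3 -325.9   45. ]
boxlight [ 550.8 -351.1   45. ] [ 479.4 -355.8   45. ]
keytop (array([ 514.7, -350.3,   88.1]), np.float64(0.3)) [ 514.7 -348.2   93. ] [ 517.7 -351.1   93. ]
key ends top [ 536.5 -346.7   93. ] [ 491.8 -350.2   93. ]
boxs [ 354.7 -403.3   45. ]
boxs [ 348.3 -325.1   45. ]
boxs [ 558.6 -308.2   45. ]
boxs [ 560.  -390.1   45. ]
lock [658.9  71.5 144. ]
slot ends [659.8  88.2 144. ] [658.7  54.8 144. ]
marks [657.6 102.2 140. ] [659.2  39.3 140. ] [691.8  72.5 140. ] [624.5  69.7 140. ]
handle [539.5 124.7  65. ] [542.9  10.3  65. ]
panR [array([720. ,  27.7, 139. ]), array([ 725.9, -112.2,  139. ]), array([ 606.7, -116.1,  139. ]), array([602.6,  24.7, 139. ])]
```

```bash
cat >> h.py <<'E'
def rel(P,yaw=None):
    s=manip.read_state();R=Ro.from_euler('xyz',s['eef_rot']).as_matrix()
    R=Ro.from_euler('xyz',[np.pi,0,s['eef_rot'][2]]).as_matrix()
    d=R.T@(np.array(P,float)-s['eef_pos'])/1000
    w=0 if yaw is None else -(yaw-s['eef_rot'][2])
    print('rel',d.round(4),round(float((w+np.pi)%(2*np.pi)-np.pi),4))
E
python3 -c "
from h import *
rel([516,-351,150],0.076)"
```

```text
rel [ 0.3045 -0.005   0.055 ] 0.3878
```

send_rows(commands=[[[0.3,-0.005,0.0],0.388],[[0.3045,-0.005,0.03],0.388],[[0.3045,-0.005,0.055],0.388],[[0.3045,-0.005,0.055],0.388],[[0.3045,-0.005,0.055],0.388],[[0.3045,-0.005,0.055],0.388],[[0.3045,-0.005,0.055],0.388],[[0.3045,-0.005,0.055],0.388]], hand=-1)

```text
clock: 0.77
eef_pos: [518.4, -348.8, 149.1]
eef_rot: [-3.14, 0.001, 0.077]
wrist_force: [-0.9, 0.0, 0.1]
finger_gap: 94.1
```

send_rows(commands=[[[0,0,0],0],[[0,0,0],0],[[0,0,0],0],[[0,0,0],0],[[0,0,0],0],[[0,0,0],0],[[0,0,0],0],[[0,0,0],0]])

```text
clock: 1.43
eef_pos: [515.9, -351.5, 150.6]
eef_rot: [3.141, -0.0, 0.075]
wrist_force: [0.6, -0.3, -0.6]
finger_gap: 94.0
```

```bash
python3 -c "
from h import *
st();rel([516,-351,54],0.076)
shot('scene','b1',(130,170,260,300),6);shot('top','b2',(390,175,480,275),6)"
```

```text
t 1.43 p [ 515.9 -351.5  150.6] r [ 3.141 -0.     0.075] F [ 0.6 -0.3 -0.6] M [ 0.02 -0.02 -0.01] gap 94.0 q [-0.66  0.51  1.36 -0.    1.27  0.84]
rel [ 0.0002 -0.0005  0.0966] -0.0008
```

View pics/b1.png

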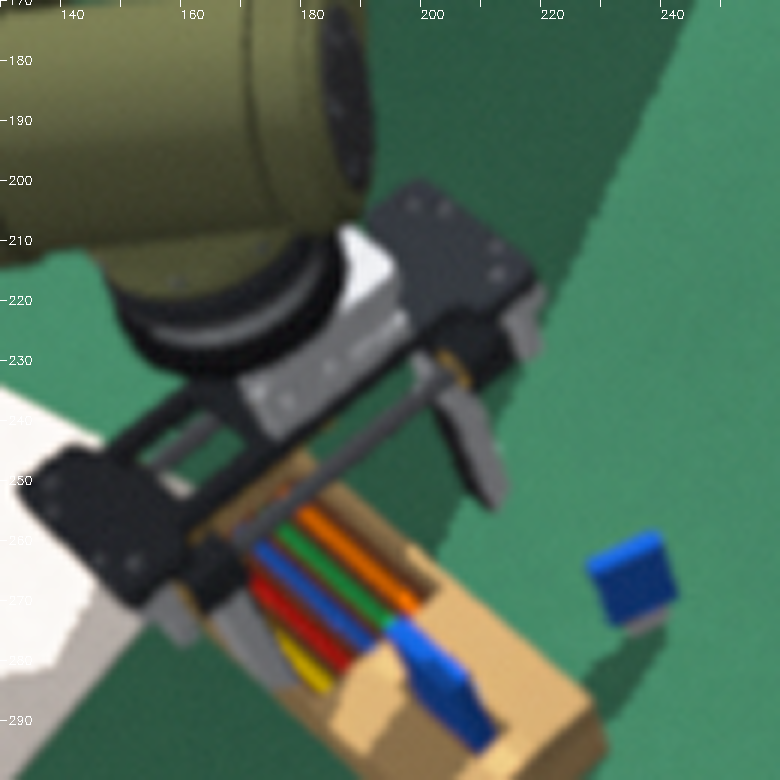

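send_rows(commands=[[[0,0,0.035],0],[[0,0,0.065],0],[[0,0,0.085],0],[[0,0,0.0965],0],[[0,0,0.0965],0],[[0,0,0.0965],0],[[0,0,0.0965],0],[[0,0,0.0965],0]])

```text
clock: 2.2
eef_pos: [516.8, -351.7, 55.6]
eef_rot: [3.14, -0.002, 0.076]
wrist_force: [0.5, -0.0, 0.3]
finger_gap: 94.3
```

send_rows(commands=[[[0,0,0],0],[[0,0,0],0],[[0,0,0],0],[[0,0,0],0],[[0,0,0],0],[[0,0,0],0],[[0,0,0],0],[[0,0,0],0]], hand=0.5, force=20)

```text
clock: 2.87
eef_pos: [516.1, -351.2, 53.9]
eef_rot: [-3.142, 0.0, 0.076]
wrist_force: [0.3, 0.5, -0.9]
finger_gap: 43.8
```

```bash
python3 -c "
from h import *
st()
shot('scene','c1',(150,190,260,310),6);shot('top','c2',(390,155,490,255),6)"
```

```text
t 2.87 p [ 516.1 -351.2   53.9] r [-3.142  0.     0.076] F [ 0.3  0.5 -0.9] M [-0.   -0.02  0.03] gap 43.8 q [-0.66  0.62  1.43 -0.    1.09  0.84]
```

View pics/c1.png

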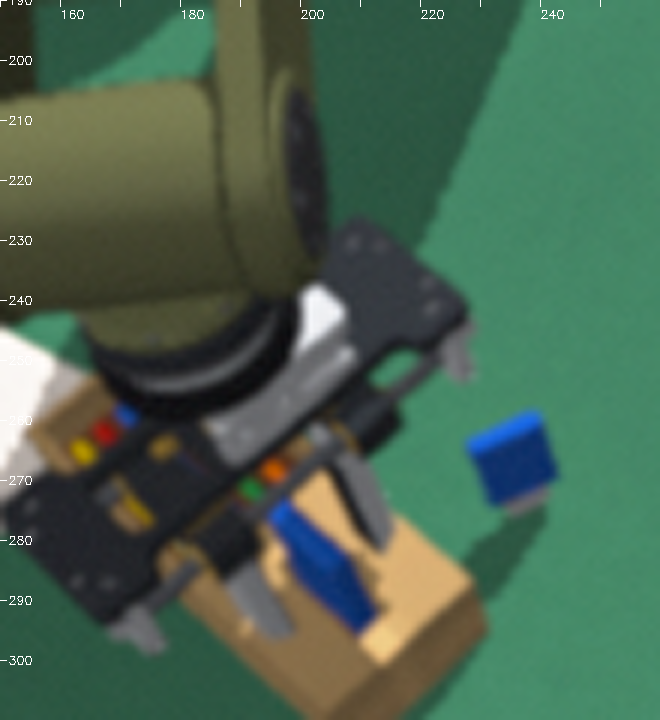

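View pics/c2.png

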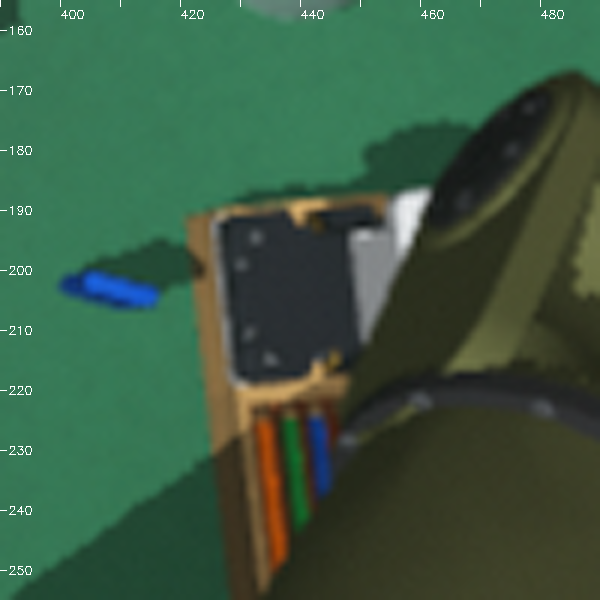

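send_rows(commands=[[[0,0,0],0],[[0,0,0],0],[[0,0,0],0],[[0,0,0],0],[[0,0,0],0],[[0,0,0],0],[[0,0,0],0],[[0,0,0],0]], hand=1, force=20)

```text
clock: 3.63
eef_pos: [516.1, -351.2, 53.9]
eef_rot: [-3.142, 0.0, 0.076]
wrist_force: [0.1, 1.0, -0.6]
finger_gap: 11.8
```

send_rows(commands=[[[0,0,0],0],[[0,0,0],0],[[0,0,0],0],[[0,0,0],0],[[0,0,0],0],[[0,0,0],0],[[0,0,0],0],[[0,0,0],0]], force=50)

```text
clock: 4.3
eef_pos: [516.1, -351.2, 53.9]
eef_rot: [3.142, 0.0, 0.076]
wrist_force: [-0.7, 0.1, -0.5]
finger_gap: 11.3
```

send_rows(commands=[[[0,0,-0.02],0],[[0,0,-0.04],0],[[0,0,-0.07],0],[[0,0,-0.11],0],[[0,0,-0.15],0],[[0,0,-0.19],0],[[0,0,-0.2],0],[[0,0,-0.2],0]])

```text
clock: 4.97
eef_pos: [516.9, -351.8, 257.6]
eef_rot: [3.138, -0.005, 0.076]
wrist_force: [-0.7, 0.4, -1.0]
finger_gap: 11.7
```

```bash
python3 -c "
from h import *
st()
rel([600,-150,255],0.8)
rel([500,-50,260],1.5708)"
```

```text
t 4.97 p [ 516.9 -351.8  257.6] r [ 3.138 -0.005  0.076] F [-0.7  0.4 -1. ] M [-0.03 -0.02  0.  ] gap 11.7 q [-0.66  0.44  1.21  0.    1.48  0.84]
rel [ 0.0982 -0.1949  0.0026] -0.7242
rel [ 0.006  -0.3022 -0.0024] -1.495
```

send_rows(commands=[[[0.02,-0.03,0.003],-0.1],[[0.035,-0.065,0.003],-0.22],[[0.05,-0.1,0.003],-0.34],[[0.065,-0.13,0.003],-0.46],[[0.08,-0.16,0.003],-0.58],[[0.098,-0.195,0.003],-0.7],[[0.098,-0.195,0.003],-0.725],[[0.098,-0.195,0.003],-0.725]])

```text
clock: 5.63
eef_pos: [599.1, -147.5, 248.6]
eef_rot: [-3.139, 0.001, 0.805]
wrist_force: [0.0, -0.1, -1.3]
finger_gap: 11.6
```

```bash
python3 -c "
from h import *
st()
rel([659,71,255],1.5708)"
```

```text
t 5.63 p [ 599.1 -147.5  248.6] r [-3.139e+00  1.000e-03  8.050e-01] F [ 0.  -0.1 -1.3] M [-0.03  0.03  0.01] gap 11.6 q [-0.3   0.43  1.25 -0.    1.47  0.47]
rel [ 0.199  -0.1083 -0.0064] -0.766
```

send_rows(commands=[[[0.03,-0.016,-0.003],-0.11],[[0.06,-0.033,-0.006],-0.22],[[0.1,-0.053,-0.006],-0.34],[[0.135,-0.072,-0.006],-0.46],[[0.17,-0.092,-0.006],-0.58],[[0.199,-0.108,-0.006],-0.7],[[0.199,-0.108,-0.006],-0.766],[[0.199,-0.108,-0.006],-0.766]])

```text
clock: 6.3
eef_pos: [659.9, 69.0, 254.9]
eef_rot: [-3.139, 0.0, 1.569]
wrist_force: [-0.2, -1.3, -0.1]
finger_gap: 11.5
```

send_rows(commands=[[[0,0,0],0],[[0,0,0],0],[[0,0,0],0],[[0,0,0],0],[[0,0,0],0],[[0,0,0],0],[[0,0,0],0],[[0,0,0],0]])

```text
clock: 6.97
eef_pos: [660.1, 68.6, 257.0]
eef_rot: [3.142, 0.0, 1.566]
wrist_force: [-0.3, -0.0, -1.6]
finger_gap: 11.9
```

```bash
python3 -c "
from h import *
st()
rel([659,71,235],1.5708)
shot('scene','d1',(300,90,440,250),5);shot('top','d2',(230,90,350,210),5)"
```

```text
t 6.97 p [660.1  68.6 257. ] r [3.142 0.    1.566] F [-0.3 -0.  -1.6] M [-0.05 -0.1  -0.02] gap 11.9 q [ 0.05  0.54  1.07 -0.    1.53  0.05]
rel [ 0.0024 -0.0011  0.022 ] -0.0043
```

View pics/d1.png

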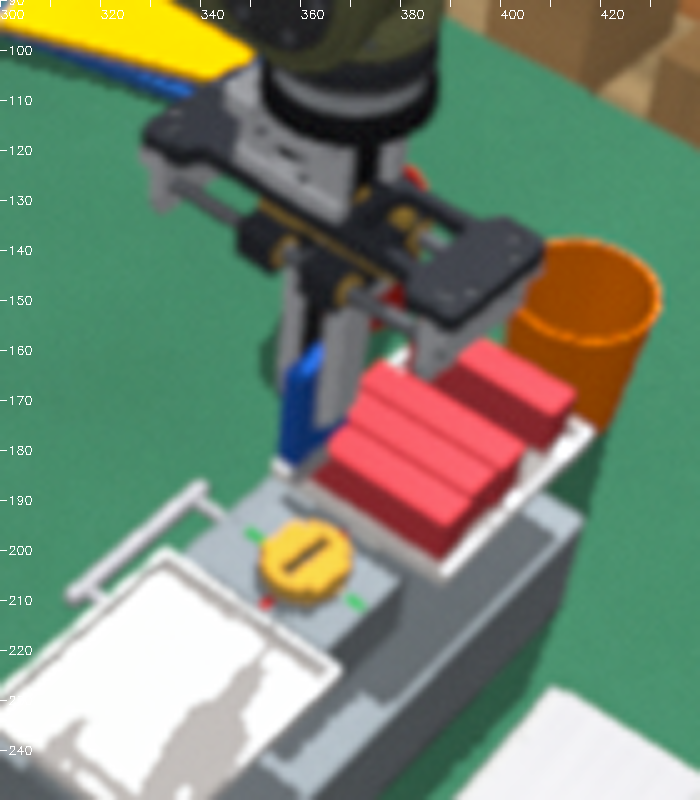

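View pics/d2.png

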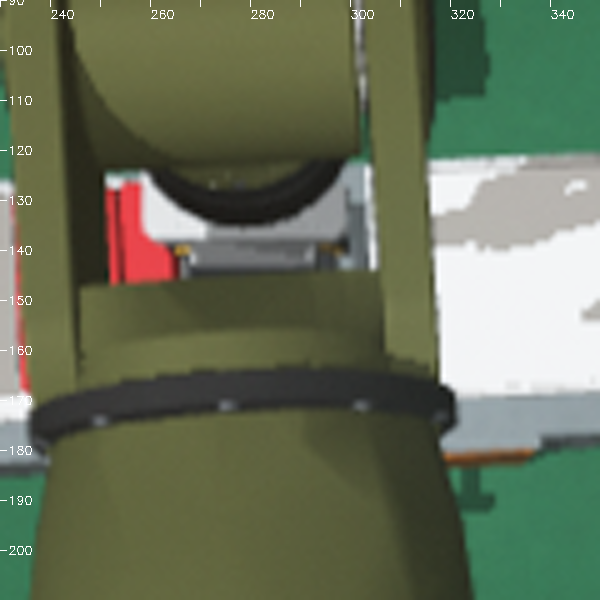

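```bash
python3 - <<'E'
from h import *
im=cv2.imread('pics/d1_full.png');crop(im,'d3',(335,150,385,210),12)
print(proj('scene',[660.1,68.6,211.8]),proj('scene',[660.1,68.6+22,276-20-44]),proj('scene',[660.1,68.6+13,211.8]),proj('scene',[660.1,68.6-13,211.8]))
print('lockscene',at('scene',361,202,144),tri(361,202,286.3,147.4))
E
```

```text
[362.  183.5] [367.6 178.8] [365.3 180.8] [358.5 186.3]
lockscene [664.4  67.  144. ] (array([660.7,  71.9, 136.6]), np.float64(0.3))
```

View pics/d3.png

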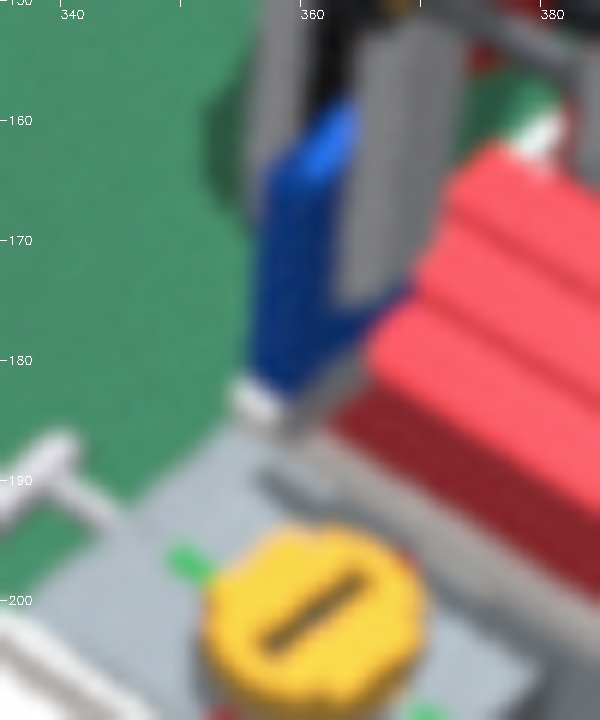

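```bash
cat >> h.py <<'E'
def keywire(im,n,P,yaw,box,k,name,tip_z=None):
    # P: tcp pos; key axis vertical through P, tip at P.z+18.8-64
    z0=P[2]+18.8-64
    c=cv2.resize(im[box[1]:box[3],box[0]:box[2]],None,fx=k,fy=k,interpolation=cv2.INTER_CUBIC)
    def bx(hx,hy,za,zb,col):
        pts=[]
        for z in (za,zb):
            for sx,sy in ((1,1),(1,-1),(-1,-1),(-1,1)):
                x=P[0]+np.cos(yaw)*hx*sx-np.sin(yaw)*hy*sy; y=P[1]+np.sin(yaw)*hx*sx+np.cos(yaw)*hy*sy
                p=proj(n,[x,y,z]); pts.append((int((p[0]-box[0]+.5)*k),int((p[1]-box[1]+.5)*k)))
        for i in range(4):
            cv2.line(c,pts[i],pts[(i+1)%4],col,1);cv2.line(c,pts[i+4],pts[4+(i+1)%4],col,1);cv2.line(c,pts[i],pts[i+4],col,1)
    bx(13,2,z0,z0+20,(0,255,255));bx(22,6,z0+20,z0+84,(0,255,0))
    cv2.imwrite(f'pics/{name}.png',c)
E
python3 - <<'E'
from h import *
im=cv2.imread('pics/d1_full.png')
keywire(im,'scene',[660.1,68.6,257.],1.57,(335,150,385,210),12,'d4')
E
```

```text
(no output)
```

View pics/d4.png

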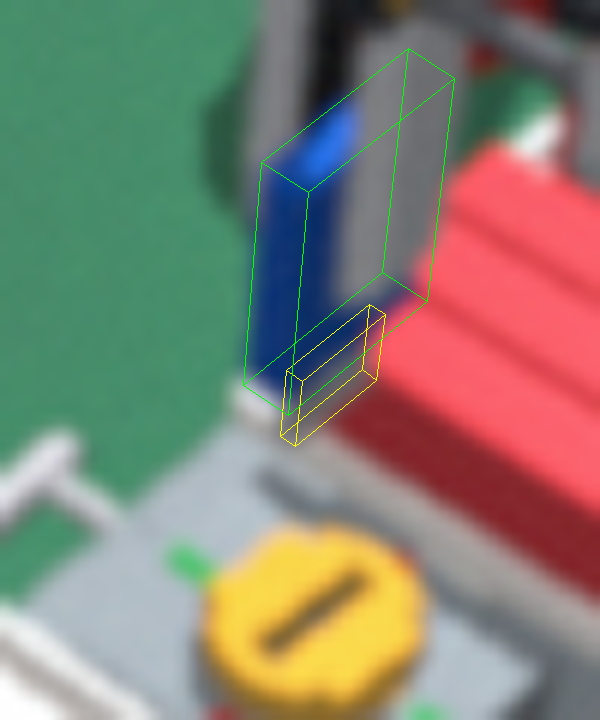

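```bash
python3 - <<'E'
from h import *
for o in ((0,0),(-.5,-.5),(-.7,1.2),(-1.2,.7)): print(o,at('scene',361+o[0],202+o[1],144), at('top',286.25+min(o[0],0)*0,147.5,144),at('top',285.75,147.,144))
# lock geometry in d3: slot ends (263,648),(363,578); disc ellipse center
a=[335+263/12,150+648/12];b=[335+363/12,150+578/12]
print(a,b,at('scene',*a,144),at('scene',*b,144))
E
```

```text
(0, 0) [664.4  67.  144. ] [658.9  71.5 144. ] [660.2  72.7 144. ]
(-0.5, -0.5) [662.3  67.4 144. ] [658.9  71.5 144. ] [660.2  72.7 144. ]
(-0.7, 1.2) [665.7  62.7 144. ] [658.9  71.5 144. ] [660.2  72.7 144. ]
(-1.2, 0.7) [663.6  63.1 144. ] [658.9  71.5 144. ] [660.2  72.7 144. ]
[356.9166666666667, 204.0] [365.25, 198.16666666666666] [661.1  54.5 144. ] [663.9  84.8 144. ]
```

```bash
python3 - <<'E'
from h import *
st();rel([660.5,70,197],1.5708)
E
```

```text
t 7.07 p [660.1  68.7 257. ] r [ 3.142 -0.     1.567] F [ 0.7  0.3 -0.4] M [ 0.01 -0.08 -0.02] gap 11.6 q [0.05 0.54 1.07 0.   1.53 0.05]
rel [0.0013 0.0004 0.06  ] -0.0041
```

send_rows(commands=[[[0.0013,0.0004,0.015],-0.004],[[0.0013,0.0004,0.03],-0.004],[[0.0013,0.0004,0.045],-0.004],[[0.0013,0.0004,0.055],-0.004],[[0.0013,0.0004,0.06],-0.004],[[0.0013,0.0004,0.06],-0.004],[[0.0013,0.0004,0.06],-0.004],[[0.0013,0.0004,0.06],-0.004]])

```text
clock: 7.73
eef_pos: [660.8, 70.1, 198.0]
eef_rot: [3.14, -0.0, 1.571]
wrist_force: [-0.1, 0.1, -1.1]
finger_gap: 11.7
```

```bash
python3 - <<'E'
from h import *
st()
im=shot('scene','e1',(335,160,385,220),12)
keywire(im,'scene',manip.read_state()['eef_pos'],1.57,(335,160,385,220),12,'e2')
E
```

```text
t 7.73 p [660.8  70.1 198. ] r [ 3.14  -0.     1.571] F [-0.1  0.1 -1.1] M [-0.03 -0.07  0.07] gap 11.7 q [0.05 0.57 1.16 0.   1.41 0.05]
```

View pics/e1.png

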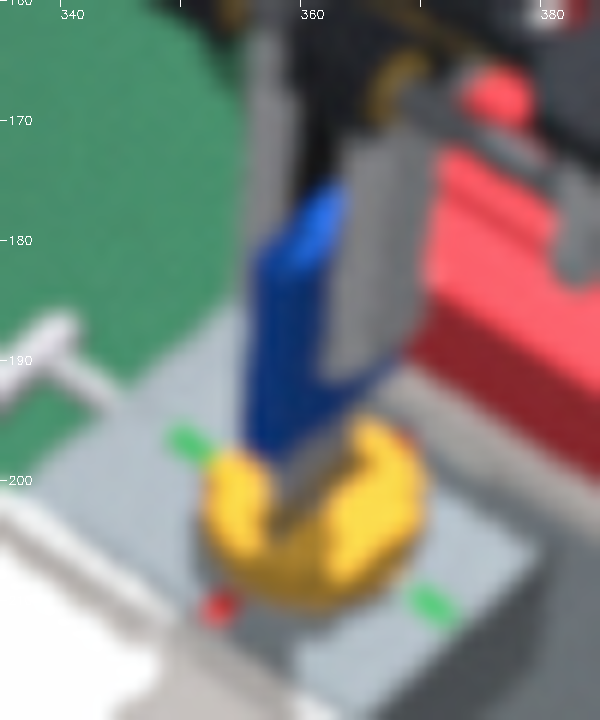

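View pics/e2.png

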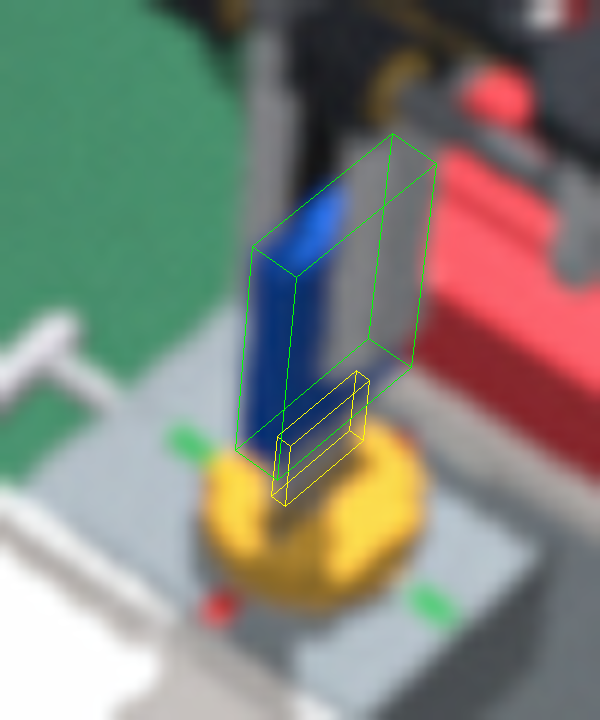

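```bash
python3 - <<'E'
from h import *
print(at('scene',360.6,200.6,144),at('scene',360.1,200.9,144))
im=cv2.imread('pics/d1_full.png')
crop(im,'f1',(345,185,377,215),24)
im=cv2.imread('pics/top0.png')
crop(im,'f2',(270,130,302,165),20)
E
```

```text
[660.5  69.9 144. ] [660.2  68.2 144. ]
```

View pics/f1.png

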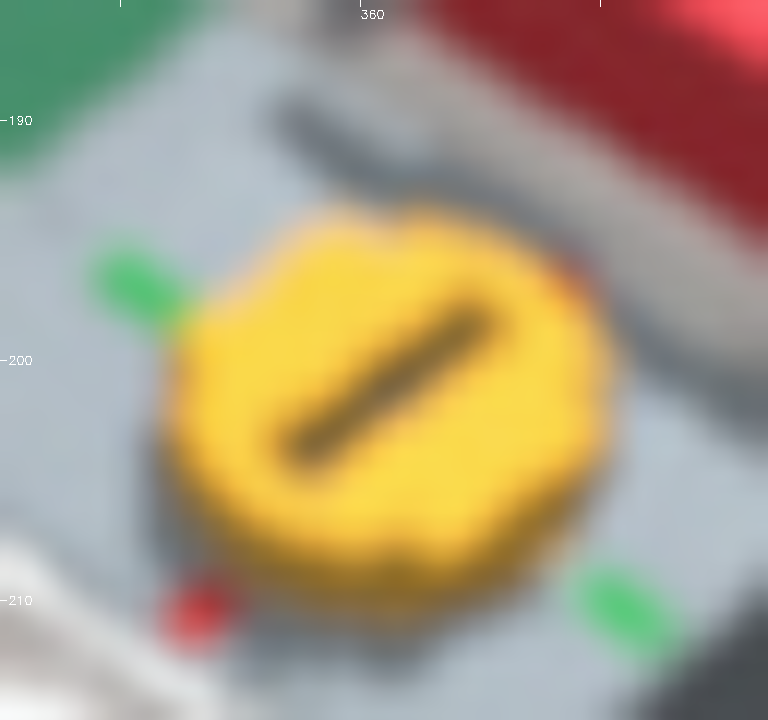

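View pics/f2.png

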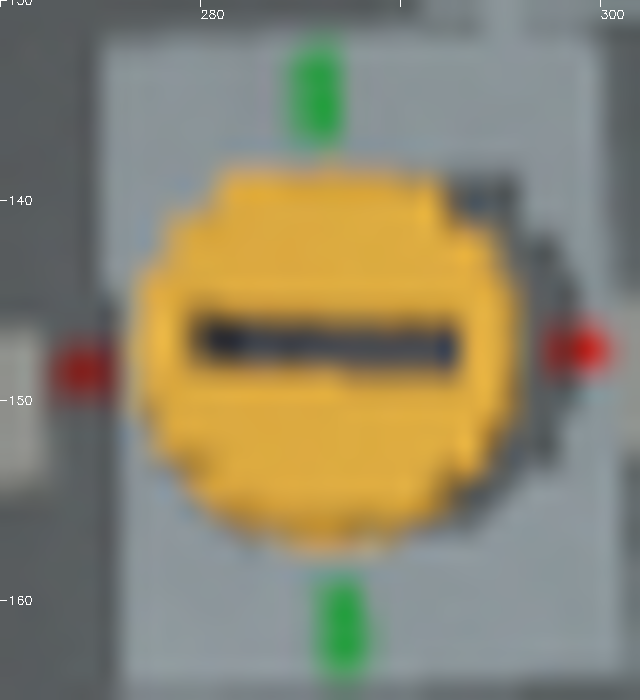

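```bash
python3 - <<'E'
from h import *
f=lambda x,y,z:at('top',270+x/20-.5,130+y/20-.5,z)
a,b=f(205,338,144),f(452,350,144);print(a,b,(a+b)/2,np.arctan2(*(a-b)[:2]))
c,d=f(315,95,138),f(345,630,138);print(c,d,np.arctan2((c-d)[1],(c-d)[0]))
g=lambda x,y,z:at('scene',345+x/24-.5,185+y/24-.5,z)
a,b=g(490,312,144),g(297,448,144);print(a,b,(a+b)/2,np.arctan2(*(a-b)[:2]))
c,d=g(140,285,138),g(630,612,138);print(c,d,(c+d)/2,np.arctan2((d-c)[1],(d-c)[0]))
E
```

```text
[661.9  87.6 144. ] [660.  57. 144.] [660.95  72.3  144.  ] 0.06201189241922985
[693.6  73.8 138. ] [626.  71. 138.] 0.04139645554953404
[661.8  86.  144. ] [659.2  56.5 144. ] [660.5   71.25 144.  ] 0.08790844198868572
[628.2  66.  138. ] [697.3  68.3 138. ] [662.75  67.15 138.  ] 0.03327281007382249
```

```bash
python3 - <<'E'
from h import *
st();rel([660.7,70.5,188],1.52)
E
```

```text
t 7.78 p [660.8  70.  198. ] r [ 3.14  -0.     1.571] F [-0.1  0.5 -1.1] M [-0.01 -0.06  0.01] gap 11.6 q [0.05 0.57 1.16 0.   1.41 0.05]
rel [ 0.0005 -0.0001  0.01  ] 0.0508
```

send_rows(commands=[[[0.0005,0,0.001],0.05],[[0.0005,0,0.002],0.05],[[0.0005,0,0.004],0.05],[[0.0005,0,0.006],0.05],[[0.0005,0,0.008],0.05],[[0.0005,0,0.0095],0.05],[[0.0005,0,0.011],0.05],[[0.0005,0,0.011],0.05]])

```text
clock: 8.45
eef_pos: [660.4, 70.5, 185.6]
eef_rot: [-3.141, 0.0, 1.521]
wrist_force: [0.1, -0.2, -1.1]
finger_gap: 12.0
```

send_rows(commands=[[[0,0,0.0005],0],[[0,0,0.001],0],[[0,0,0.0015],0],[[0,0,0.002],0],[[0,0,0.0025],0],[[0,0,0.003],0],[[0,0,0.003],0],[[0,0,0.003],0]])

```text
clock: 9.12
eef_pos: [660.5, 70.5, 182.9]
eef_rot: [-3.142, 0.0, 1.521]
wrist_force: [-0.7, 0.7, -1.4]
finger_gap: 11.5
```

```bash
python3 - <<'E'
from h import *
st();
shot('scene','g1',(335,160,385,220),12)
E
```

```text
t 9.12 p [660.5  70.5 182.9] r [-3.142  0.     1.521] F [-0.7  0.7 -1.4] M [-0.07 -0.08  0.03] gap 11.5 q [ 0.05  0.58  1.18 -0.    1.38  0.1 ]
```

View pics/g1.png

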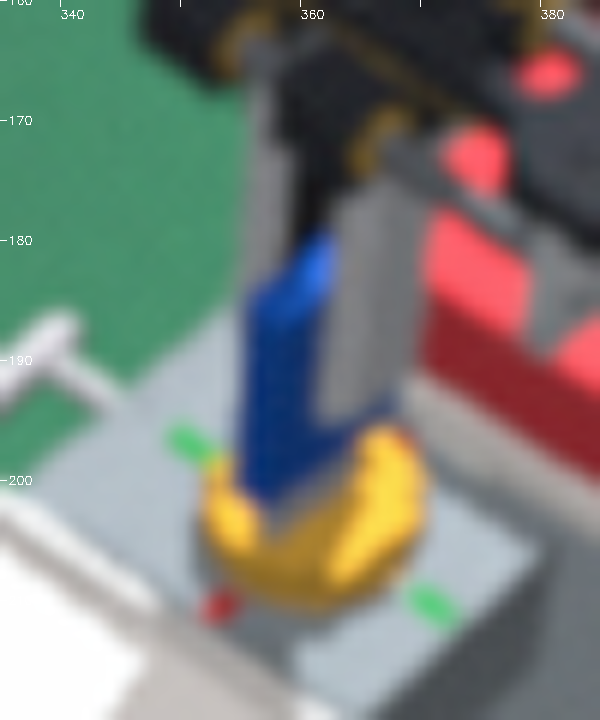

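send_rows(commands=[[[0,0,0.0003],0],[[0,0,0.0006],0],[[0,0,0.001],0],[[0,0,0.0013],0],[[0,0,0.0016],0],[[0,0,0.002],0],[[0,0,0.002],0],[[0,0,0.002],0]])

```text
clock: 9.83
eef_pos: [660.5, 70.5, 180.9]
eef_rot: [-3.142, -0.0, 1.521]
wrist_force: [0.5, -1.0, -0.4]
finger_gap: 11.8
```

send_rows(commands=[[[0,0,0],0.04],[[0,0,0],0.08],[[0,0,0],0.12],[[0,0,0],0.16],[[0,0,0],0.2],[[0,0,0],0.24],[[0,0,0],0.28],[[0,0,0],0.28]])

```text
clock: 10.5
eef_pos: [660.6, 70.4, 181.0]
eef_rot: [3.141, 0.0, 1.239]
wrist_force: [0.7, -0.3, -1.1]
finger_gap: 11.7
```

```bash
python3 - <<'E'
from h import *
st();
shot('scene','g2',(335,160,385,220),12)
E
```

```text
t 10.5 p [660.6  70.4 181. ] r [3.141 0.    1.239] F [ 0.7 -0.3 -1.1] M [-0.17 -0.2   0.23] gap 11.7 q [ 0.05  0.58  1.18 -0.    1.38  0.38]
```

View pics/g2.png

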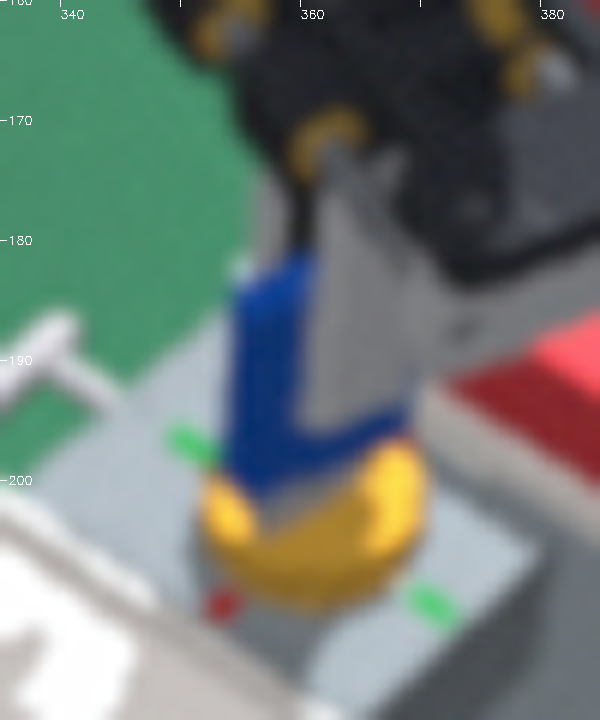

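send_rows(commands=[[[0,0,0],0.08],[[0,0,0],0.16],[[0,0,0],0.24],[[0,0,0],0.32],[[0,0,0],0.4],[[0,0,0],0.48],[[0,0,0],0.56],[[0,0,0],0.64]])

```text
clock: 11.22
eef_pos: [659.9, 70.8, 180.9]
eef_rot: [-3.14, 0.001, 0.599]
wrist_force: [-4.6, 1.2, 0.5]
finger_gap: 11.5
```

send_rows(commands=[[[0,0,0],0.08],[[0,0,0],0.16],[[0,0,0],0.24],[[0,0,0],0.32],[[0,0,0],0.4],[[0,0,0],0.48],[[0,0,0],0.54],[[0,0,0],0.54]])

```text
clock: 11.88
eef_pos: [659.6, 71.4, 180.9]
eef_rot: [-3.14, 0.002, 0.059]
wrist_force: [-6.9, 3.5, 1.9]
finger_gap: 11.6
```

```bash
python3 - <<'E'
from h import *
st();
shot('scene','g3',(300,120,420,240),6)
E
```

```text
t 11.88 p [659.6  71.4 180.9] r [-3.14e+00  2.00e-03  5.90e-02] F [-6.9  3.5  1.9] M [0.97 1.38 0.13] gap 11.6 q [0.05 0.58 1.18 0.   1.38 1.56]
```

View pics/g3.png

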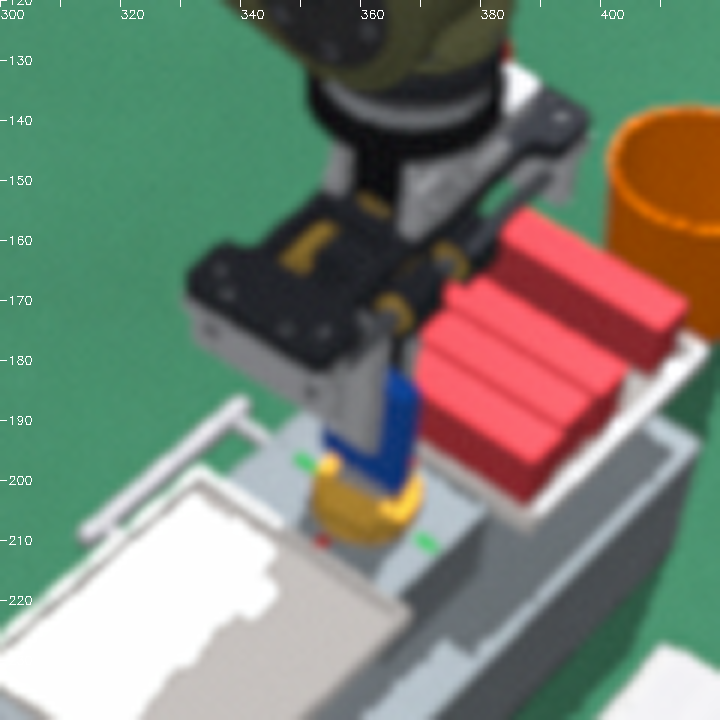

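send_rows(commands=[[[-0.001,-0.0005,0],0.02],[[-0.0015,-0.0007,0],0.04],[[-0.0015,-0.0007,0],0.06],[[-0.0015,-0.0007,0],0.07],[[-0.0015,-0.0007,0],0.08],[[-0.0015,-0.0007,0],0.09],[[-0.0015,-0.0007,0],0.09],[[-0.0015,-0.0007,0],0.09]])

```text
clock: 12.6
eef_pos: [659.1, 71.5, 180.9]
eef_rot: [-3.141, -0.0, -0.029]
wrist_force: [2.4, 4.5, -1.6]
finger_gap: 11.9
```

```bash
python3 - <<'E'
from h import *
st();
E
```

```text
t 12.6 p [659.1  71.5 180.9] r [-3.141 -0.    -0.029] F [ 2.4  4.5 -1.6] M [ 1.29 -0.5   0.12] gap 11.9 q [0.05 0.57 1.19 0.   1.38 1.65]
```

send_rows(commands=[[[0.0003,-0.0008,0],0.01],[[0.0003,-0.0008,0],0.02],[[0.0003,-0.0008,0],0.03],[[0.0003,-0.0008,0],0.04],[[0.0003,-0.0008,0],0.05],[[0.0003,-0.0008,0],0.06],[[0.0003,-0.0008,0],0.07],[[0.0003,-0.0008,0],0.07]])

```text
clock: 13.27
eef_pos: [659.2, 71.8, 180.9]
eef_rot: [3.141, 0.0, -0.1]
wrist_force: [-1.0, -0.2, -0.4]
finger_gap: 12.0
```

```bash
python3 - <<'E'
from h import *
st();
E
```

```text
t 13.27 p [659.2  71.8 180.9] r [ 3.141  0.    -0.1  ] F [-1.  -0.2 -0.4] M [0.37 0.19 0.14] gap 12.0 q [ 0.05  0.58  1.19 -0.    1.38  1.72]
```

send_rows(commands=[[[0,0,0],0.01],[[0,0,0],0.02],[[0,0,0],0.03],[[0,0,0],0.04],[[0,0,0],0.05],[[0,0,0],0.06],[[0,0,0],0.07],[[0,0,0],0.07]])

```text
clock: 13.93
eef_pos: [659.2, 71.9, 180.9]
eef_rot: [3.142, 0.0, -0.17]
wrist_force: [-1.1, 0.3, -1.3]
finger_gap: 12.2
```

```bash
python3 - <<'E'
from h import *
st();
shot('scene','g4',(300,120,420,240),6)
E
```

```text
t 13.93 p [659.2  71.9 180.9] r [ 3.142  0.    -0.17 ] F [-1.1  0.3 -1.3] M [0.28 0.29 0.29] gap 12.2 q [ 0.05  0.58  1.19 -0.    1.38  1.79]
```

View pics/g4.png

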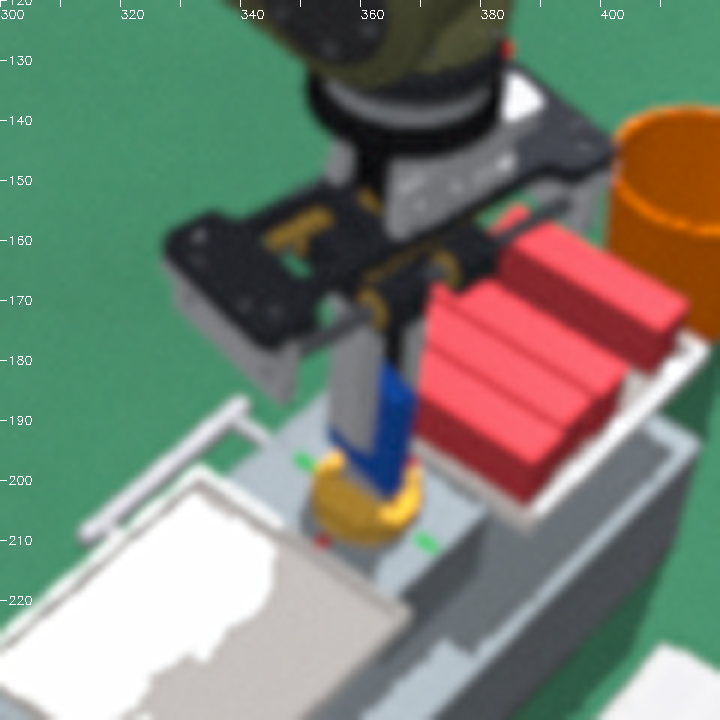

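send_rows(commands=[[[0,0,0],0.01],[[0,0,0],0.02],[[0,0,0],0.03],[[0,0,0],0.04],[[0,0,0],0.05],[[0,0,0],0.05],[[0,0,0],0.05],[[0,0,0],0.05]])

```text
clock: 14.65
eef_pos: [659.3, 71.9, 181.0]
eef_rot: [3.142, -0.0, -0.219]
wrist_force: [-1.0, -0.2, -1.5]
finger_gap: 12.1
```

```bash
python3 - <<'E'
from h import *
st();
shot('scene','g5',(300,120,420,240),6)
E
```

```text
t 14.65 p [659.3  71.9 181. ] r [ 3.142 -0.    -0.219] F [-1.  -0.2 -1.5] M [0.18 0.46 0.63] gap 12.1 q [ 0.05  0.58  1.19 -0.    1.38  1.84]
```

View pics/g5.png

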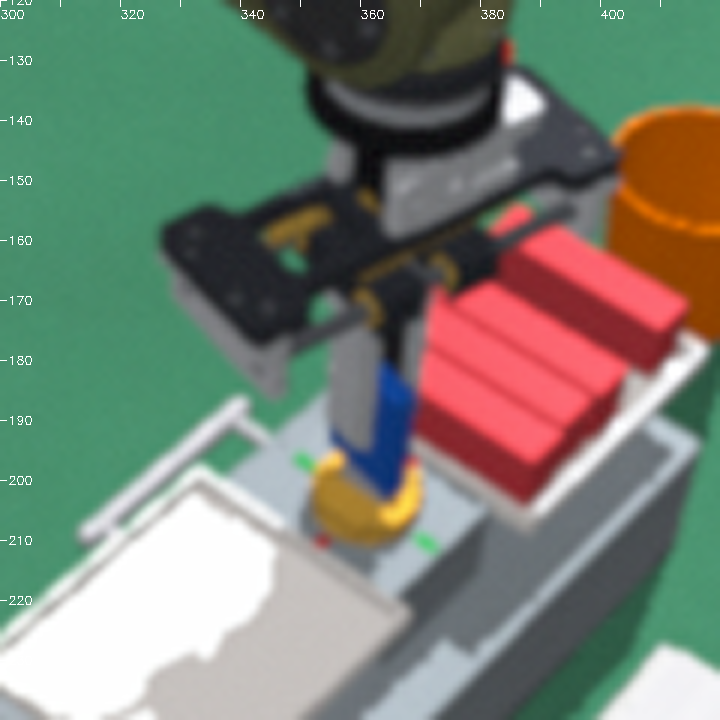

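send_rows(commands=[[[0,0,0],-0.03],[[0,0,0],-0.06],[[0,0,0],-0.1],[[0,0,0],-0.1],[[0,0,-0.006],-0.1],[[0,0,-0.015],-0.1],[[0,0,-0.03],-0.1],[[0,0,-0.04],-0.1]])

```text
clock: 15.37
eef_pos: [659.7, 71.7, 223.4]
eef_rot: [-3.141, -0.002, -0.12]
wrist_force: [0.1, -0.2, -1.0]
finger_gap: 11.5
```

send_rows(commands=[[[0,0,-0.02],0],[[0,0,-0.04],0],[[-0.03,0,-0.04],0],[[-0.06,0,-0.04],0],[[-0.09,0,-0.04],0],[[-0.12,0,-0.04],0],[[-0.15,0,-0.04],0],[[-0.15,0,-0.04],0]])

```text
clock: 16.03
eef_pos: [507.1, 90.3, 262.5]
eef_rot: [-3.141, -0.001, -0.119]
wrist_force: [1.0, 0.6, -0.4]
finger_gap: 12.1
```

```bash
python3 - <<'E'
from h import *
st();
im=shot('scene','g6',(300,120,420,240),6)
crop(im,'g7',(345,185,377,215),24)
shot('top','g8',(190,100,370,220),4)
E
```

```text
t 16.03 p [507.1  90.3 262.5] r [-3.141e+00 -1.000e-03 -1.190e-01] F [ 1.   0.6 -0.4] M [ 0.04  0.02 -0.04] gap 12.1 q [0.11 0.18 1.53 0.   1.42 1.79]
```

View pics/g6.png

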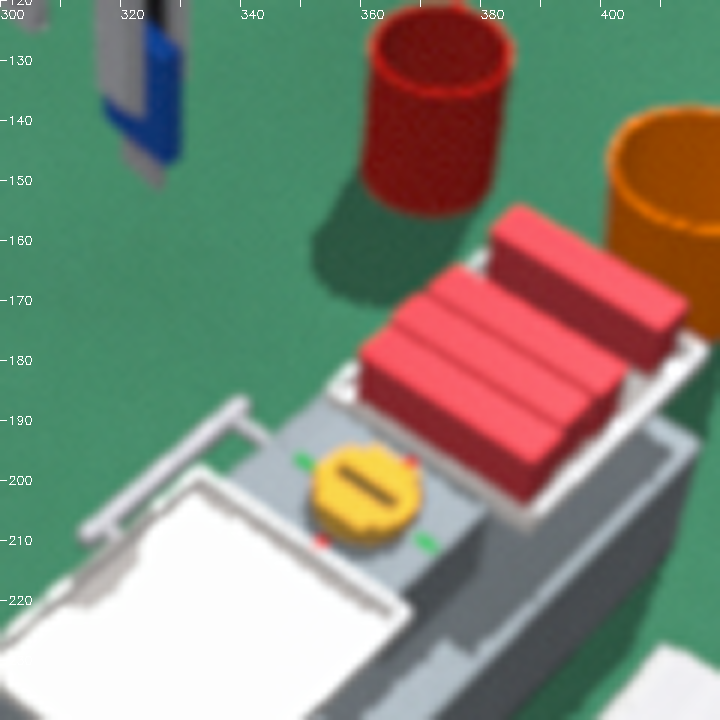

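View pics/g7.png

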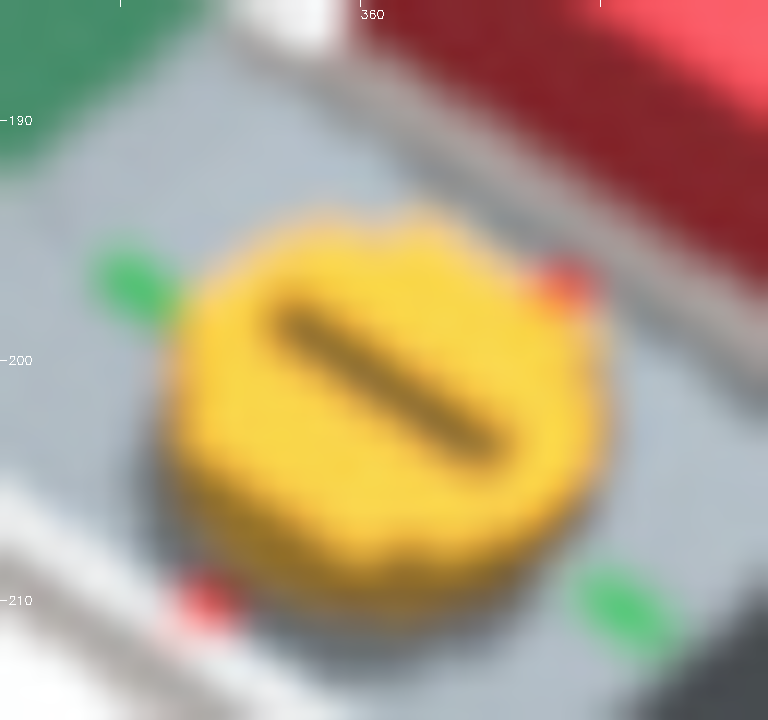

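View pics/g8.png

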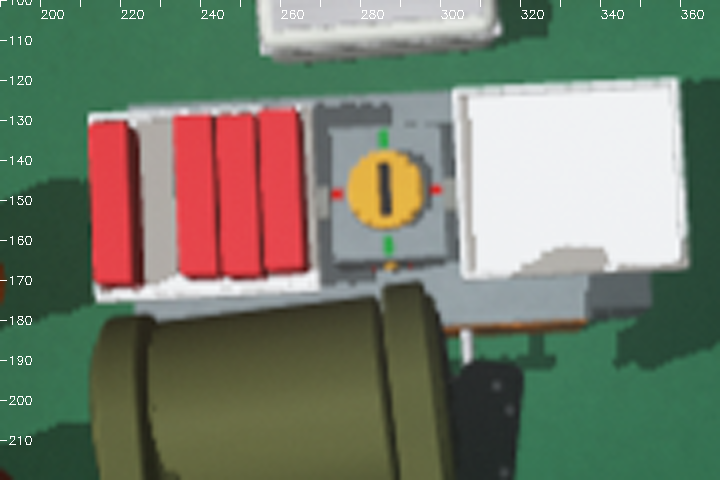

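```bash
python3 - <<'E'
from h import *
rel([516,-351,200],.076)
E
```

```text
rel [0.0581 0.437  0.0626] -0.1955
```

send_rows(commands=[[[0.007,0.04,0],0],[[0.012,0.08,0],-0.05],[[0.016,0.12,0],-0.1],[[0.02,0.16,0],-0.15],[[0.026,0.2,0],-0.195],[[0.032,0.24,0],-0.195],[[0.037,0.28,0],-0.195],[[0.042,0.32,0],-0.195]])

```text
clock: 16.8
eef_pos: [514.3, -235.9, 261.2]
eef_rot: [3.141, -0.001, 0.075]
wrist_force: [0.8, 0.5, -0.6]
finger_gap: 12.1
```

```bash
python3 - <<'E'
from h import *
rel([516.1,-351.2,150],.076)
E
```

```text
rel [-0.0069  0.1151  0.1112] -0.0012
```

send_rows(commands=[[[-0.002,0.04,0.02],0],[[-0.005,0.08,0.05],0],[[-0.006,0.11,0.08],0],[[-0.007,0.115,0.111],0],[[-0.007,0.115,0.111],0],[[-0.007,0.115,0.111],0],[[-0.007,0.115,0.111],0],[[-0.007,0.115,0.111],0]])

```text
clock: 17.47
eef_pos: [517.0, -348.0, 152.7]
eef_rot: [3.139, -0.003, 0.077]
wrist_force: [0.2, -0.7, -0.7]
finger_gap: 11.4
```

send_rows(commands=[[[0,0,0],0],[[0,0,0],0],[[0,0,0],0],[[0,0,0],0],[[0,0,0],0],[[0,0,0],0],[[0,0,0],0],[[0,0,0],0]])

```text
clock: 18.13
eef_pos: [515.7, -348.2, 149.9]
eef_rot: [-3.141, 0.0, 0.076]
wrist_force: [0.8, 0.2, -1.4]
finger_gap: 11.8
```

```bash
python3 - <<'E'
from h import *
st();rel([516.1,-351.2,100],.076)
im=shot('scene','i1',(150,190,260,310),6)
keywire(im,'scene',manip.read_state()['eef_pos'],.076,(150,190,260,310),6,'i2')
E
```

```text
t 18.13 p [ 515.7 -348.2  149.9] r [-3.141  0.     0.076] F [ 0.8  0.2 -1.4] M [-0.02  0.   -0.01] gap 11.8 q [-0.65  0.51  1.36  0.    1.27  0.84]
rel [0.0002 0.003  0.0499] -0.0003
```

View pics/i2.png

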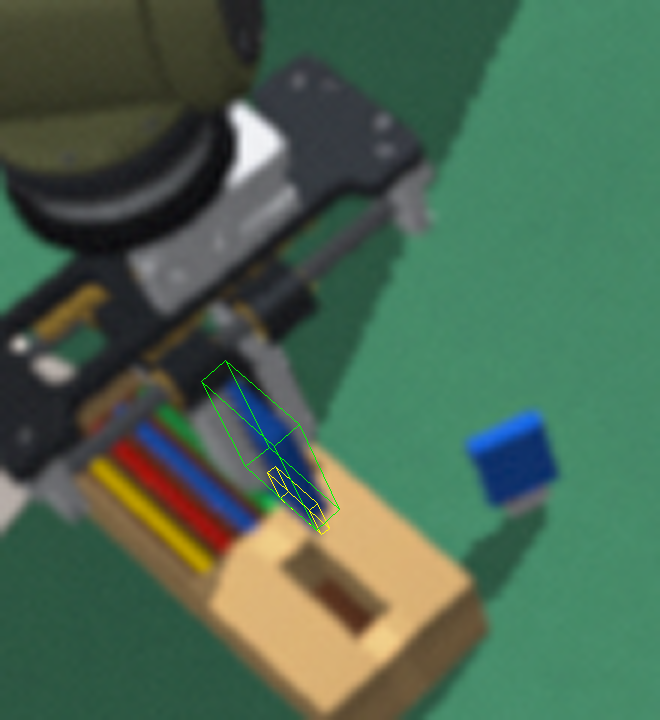

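```bash
python3 - <<'E'
from h import *
print(at('scene',205,287.5,45))
for p in [(310,542),(387,605),(355,637),(280,568)]: print(at('scene',150+p[0]/6-.5,190+p[1]/6-.5,45))
rel([516.3,-353,85],.076)
E
```

```text
[ 515.8 -351.8   45. ]
[ 490.7 -346.    45. ]
[ 538.6 -340.4   45. ]
[ 541.  -358.7   45. ]
[ 491.8 -362.3   45. ]
rel [0.0003 0.0048 0.0649] -0.0003
```

send_rows(commands=[[[0.0003,0.0038,0.015],0],[[0.0003,0.0038,0.03],0],[[0.0003,0.0038,0.04],0],[[0.0003,0.0038,0.05],0],[[0.0003,0.0038,0.052],0],[[0.0003,0.0038,0.052],0],[[0.0003,0.0038,0.052],0],[[0.0003,0.0038,0.052],0]])

```text
clock: 18.85
eef_pos: [516.6, -352.2, 98.8]
eef_rot: [3.141, -0.001, 0.076]
wrist_force: [-0.1, -0.1, -1.0]
finger_gap: 11.8
```

```bash
python3 - <<'E'
from h import *
st();rel([516,-352,54],.076)
im=shot('scene','j1',(165,230,245,310),9)
E
```

```text
t 18.85 p [ 516.6 -352.2   98.8] r [ 3.141e+00 -1.000e-03  7.600e-02] F [-0.1 -0.1 -1. ] M [ 0.04  0.04 -0.03] gap 11.8 q [-0.66  0.56  1.4   0.    1.17  0.84]
rel [-0.0006 -0.0002  0.0448] -0.0002
```

View pics/j1.png

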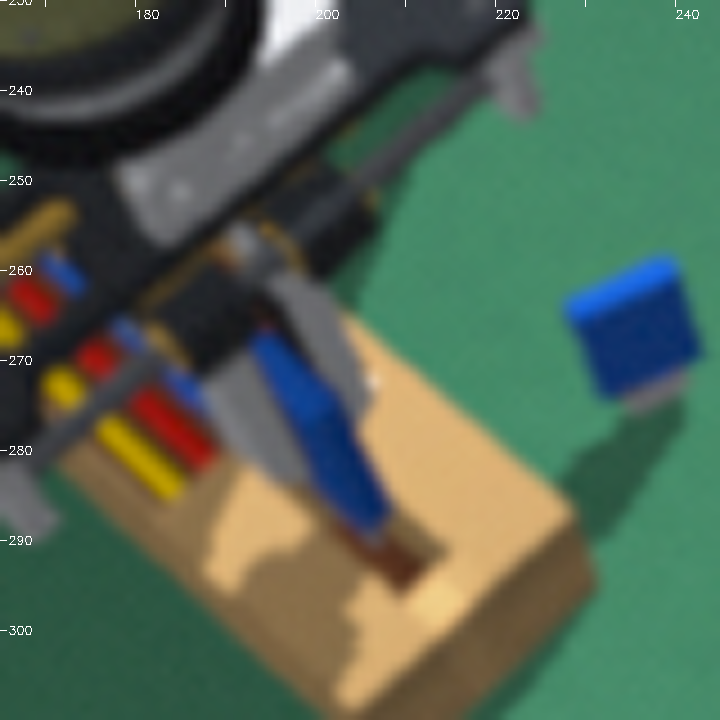

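Aligned over the pocket: the blade points into the pocket around pixel (206,289). I lower in stages.

send_rows(commands=[[[-0.0006,0,0.004],0],[[-0.0006,0,0.008],0],[[-0.0006,0,0.012],0],[[-0.0006,0,0.016],0],[[-0.0006,0,0.02],0],[[-0.0006,0,0.023],0],[[-0.0006,0,0.024],0],[[-0.0006,0,0.024],0]])

```text
clock: 19.57
eef_pos: [515.6, -351.9, 73.6]
eef_rot: [-3.141, 0.0, 0.076]
wrist_force: [-0.6, -0.2, -0.8]
finger_gap: 11.6
```

send_rows(commands=[[[0,0,0.003],0],[[0,0,0.006],0],[[0,0,0.009],0],[[0,0,0.012],0],[[0,0,0.014],0],[[0,0,0.016],0],[[0,0,0.018],0],[[0,0,0.018],0]])

```text
clock: 20.23
eef_pos: [515.6, -351.9, 55.5]
eef_rot: [-3.141, 0.0, 0.076]
wrist_force: [-0.6, 0.3, -1.1]
finger_gap: 12.2
```

```bash
python3 - <<'E'
from h import *
st();rel([516,-352,54],.076)
E
```

```text
t 20.23 p [ 515.6 -351.9   55.5] r [-3.141  0.     0.076] F [-0.6  0.3 -1.1] M [ 0.08 -0.03 -0.03] gap 12.2 q [-0.66  0.61  1.43  0.    1.09  0.84]
rel [0.0004 0.0001 0.0015] -0.0002
```

Down the last 1 mm, then open.

send_rows(commands=[[[0,0,0.0005],0],[[0,0,0.001],0],[[0,0,0.001],0],[[0,0,0.001],0],[[0,0,0.001],0],[[0,0,0.001],0],[[0,0,0.001],0],[[0,0,0.001],0]])

```text
clock: 20.9
eef_pos: [515.7, -352.0, 55.0]
eef_rot: [3.142, -0.0, 0.076]
wrist_force: [1.3, -0.3, -0.2]
finger_gap: 11.5
```

send_rows(commands=[[[0,0,0],0],[[0,0,0],0],[[0,0,0],0],[[0,0,0],0],[[0,0,0],0],[[0,0,0],0],[[0,0,0],0],[[0,0,0],0]], hand=0, force=20)

```text
clock: 21.57
eef_pos: [515.7, -352.0, 54.9]
eef_rot: [-3.142, 0.0, 0.076]
wrist_force: [-0.4, 0.6, 0.2]
finger_gap: 46.8
```

send_rows(commands=[[[0,0,-0.02],0],[[0,0,-0.05],0],[[0,0,-0.08],0],[[0,0,-0.12],0],[[0,0,-0.15],0],[[0,0,-0.17],0],[[0,0,-0.17],0],[[0,0,-0.17],0]])

```text
clock: 22.23
eef_pos: [515.8, -352.1, 225.5]
eef_rot: [3.141, -0.001, 0.076]
wrist_force: [-0.1, -0.8, -0.6]
finger_gap: 47.3
```

```bash
python3 - <<'E'
from h import *
st()
im=shot('scene','k1',(145,230,255,320),7)
f=lambda p,z:at('top',200+p[0]/4-.5,110+p[1]/4-.5,z)
a,b=f((274,350),60),f((445,342),60);print('handle',a,b,(a+b)/2)
im=cv2.imread('pics/scene0.png');crop(im,'k2',(290,150,430,280),5)
E
```

```text
t 22.23 p [ 515.8 -352.1  225.5] r [ 3.141e+00 -1.000e-03  7.600e-02] F [-0.1 -0.8 -0.6] M [ 0.04  0.03 -0.04] gap 47.3 q [-0.66  0.45  1.26  0.    1.42  0.84]
handle [541.1 126.6  60. ] [544.6  11.6  60. ] [542.85  69.1   60.  ]
```

View pics/k1.png

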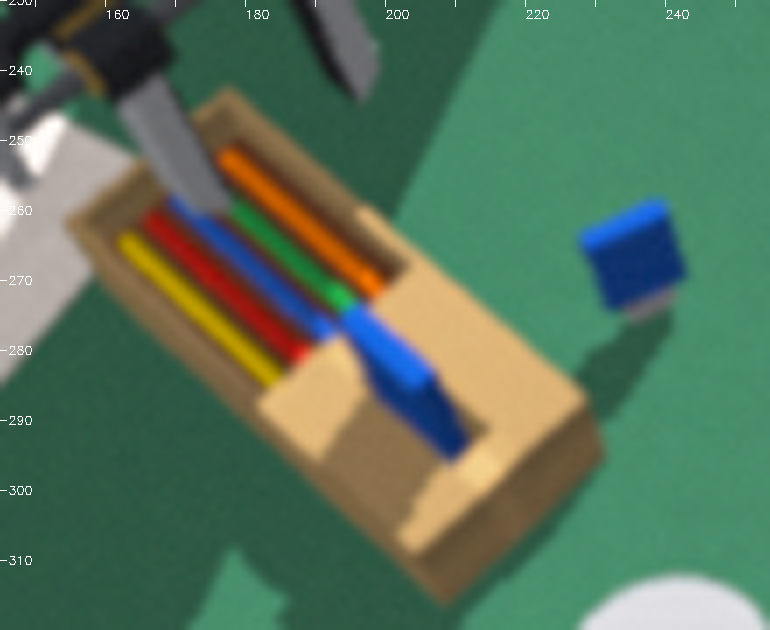

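View pics/k2.png

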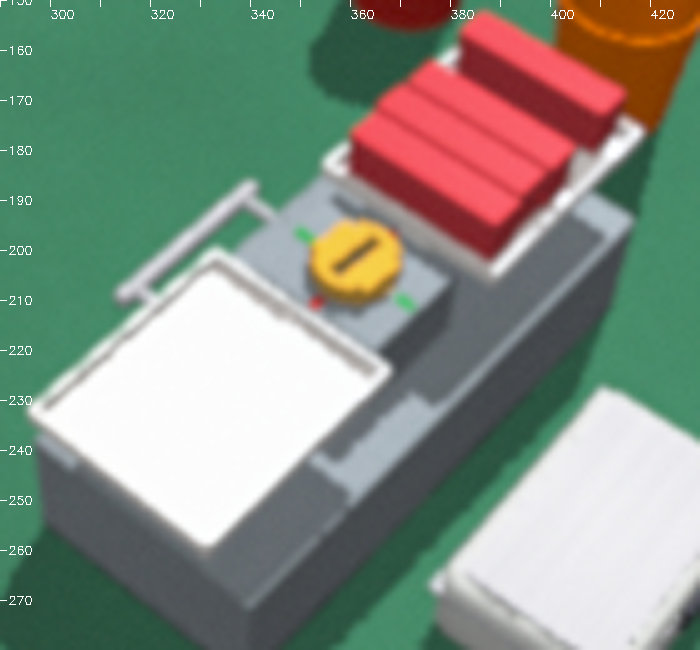

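```bash
python3 - <<'E'
from h import *
rel([500,-140,220],.8)
im=cv2.imread('pics/top0.png');crop(im,'k3',(260,165,330,210),11)
E
```

```text
rel [ 0.0006 -0.2124  0.004 ] -0.7242
```

View pics/k3.png

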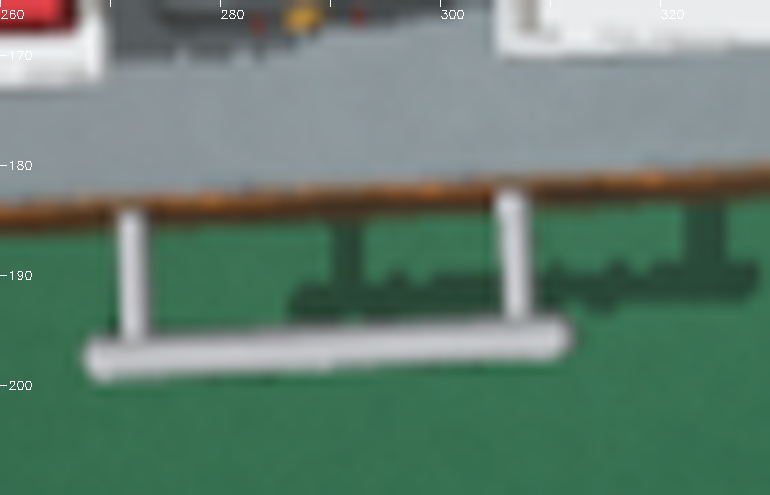

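send_rows(commands=[[[0,-0.03,0.002],-0.1],[[0,-0.065,0.004],-0.22],[[0,-0.1,0.004],-0.34],[[0,-0.13,0.004],-0.46],[[0,-0.16,0.004],-0.58],[[0,-0.19,0.004],-0.7],[[0,-0.212,0.004],-0.724],[[0,-0.212,0.004],-0.724]], hand=0.36)

```text
clock: 22.95
eef_pos: [498.9, -137.3, 219.6]
eef_rot: [-3.139, 0.001, 0.804]
wrist_force: [0.6, -0.3, -0.4]
finger_gap: 30.0
```

```bash
python3 - <<'E'
from h import *
a,b=at('top',267.2,197,60),at('top',311.5,195.2,60);print(a,b,(a+b)/2,(b-a))
st();rel([542,69,200],1.61)
E
```

```text
[541.2 128.7  60. ] [544.    9.6  60. ] [542.6   69.15  60.  ] [   2.8 -119.1    0. ]
t 22.95 p [ 498.9 -137.3  219.6] r [-3.139e+00  1.000e-03  8.040e-01] F [ 0.6 -0.3 -0.4] M [-0.01 -0.02  0.05] gap 30.0 q [-0.34  0.22  1.59  0.    1.34  0.43]
rel [ 0.1785 -0.1121  0.0196] -0.8056
```

send_rows(commands=[[[0.03,-0.018,0],-0.11],[[0.06,-0.036,0],-0.22],[[0.09,-0.055,0.01],-0.34],[[0.12,-0.075,0.02],-0.46],[[0.15,-0.094,0.02],-0.58],[[0.1785,-0.112,0.02],-0.7],[[0.1785,-0.112,0.02],-0.796],[[0.1785,-0.112,0.02],-0.796]])

```text
clock: 23.62
eef_pos: [543.5, 66.3, 199.3]
eef_rot: [-3.139, 0.0, 1.602]
wrist_force: [-0.2, -0.7, -0.2]
finger_gap: 30.0
```

send_rows(commands=[[[0,0,0.01],0],[[0,0,0.03],0],[[0,0,0.05],0],[[0,0,0.07],0],[[0,0,0.08],0],[[0,0,0.08],0],[[0,0,0.08],0],[[0,0,0.08],0]])

```text
clock: 24.28
eef_pos: [544.2, 65.1, 121.9]
eef_rot: [3.14, -0.0, 1.594]
wrist_force: [-0.1, 0.6, -0.4]
finger_gap: 29.9
```

```bash
python3 - <<'E'
from h import *
st();rel([542.5,69,51],1.60)
im=shot('scene','l1',(290,120,390,220),7)
E
```

```text
t 24.28 p [544.2  65.1 121.9] r [ 3.14  -0.     1.594] F [-0.1  0.6 -0.4] M [-0.03 -0.03 -0.  ] gap 29.9 q [0.05 0.38 1.62 0.   1.14 0.03]
rel [ 0.004  -0.0016  0.0709] -0.0058
```

View pics/l1.png

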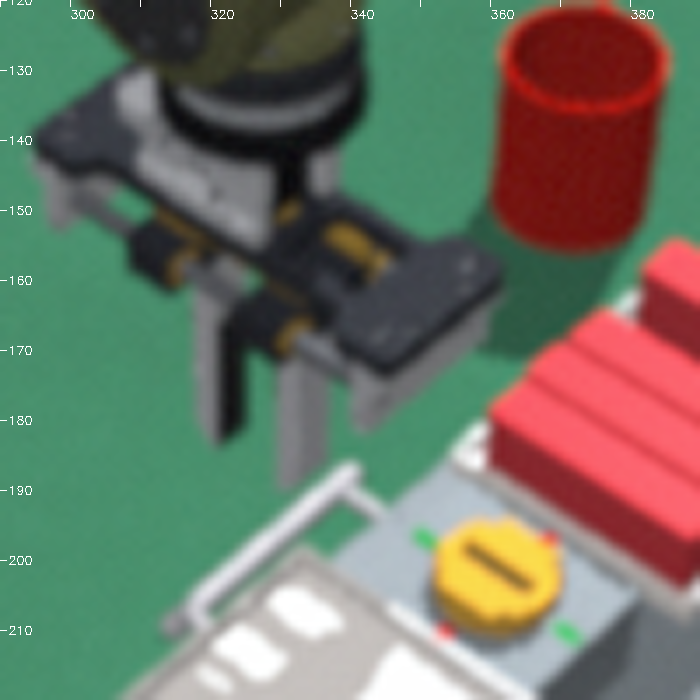

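send_rows(commands=[[[0.004,-0.0016,0.01],-0.006],[[0.004,-0.0016,0.02],-0.006],[[0.004,-0.0016,0.03],-0.006],[[0.004,-0.0016,0.04],-0.006],[[0.004,-0.0016,0.048],-0.006],[[0.004,-0.0016,0.048],-0.006],[[0.004,-0.0016,0.048],-0.006],[[0.004,-0.0016,0.048],-0.006]])

```text
clock: 25.0
eef_pos: [542.2, 69.4, 73.2]
eef_rot: [3.141, -0.0, 1.602]
wrist_force: [-0.0, -1.0, 1.3]
finger_gap: 29.9
```

```bash
python3 - <<'E'
from h import *
st();rel([542.5,69,51],1.60)
im=shot('scene','l2',(290,140,390,220),7)
E
```

```text
t 25.0 p [542.2  69.4  73.2] r [ 3.141 -0.     1.602] F [-0.  -1.   1.3] M [-0.04 -0.05 -0.02] gap 29.9 q [ 0.06  0.44  1.66 -0.    1.04  0.03]
rel [-0.0004  0.0003  0.0222] 0.0018
```

View pics/l2.png

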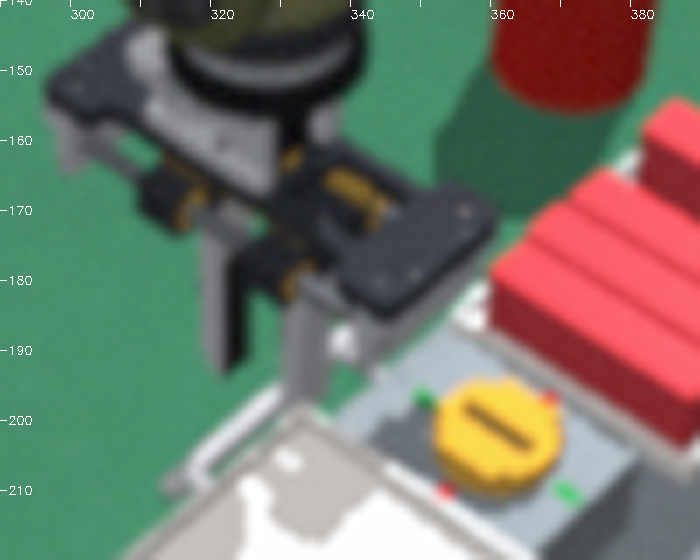

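send_rows(commands=[[[0,0,0.004],0],[[0,0,0.008],0],[[0,0,0.012],0],[[0,0,0.016],0],[[0,0,0.02],0],[[0,0,0.022],0],[[0,0,0.022],0],[[0,0,0.022],0]])

```text
clock: 25.72
eef_pos: [542.0, 69.5, 50.9]
eef_rot: [-3.141, -0.0, 1.602]
wrist_force: [-0.7, -0.1, 0.7]
finger_gap: 29.7
```

send_rows(commands=[[[0,0,0],0],[[0,0,0],0],[[0,0,0],0],[[0,0,0],0],[[0,0,0],0],[[0,0,0],0],[[0,0,0],0],[[0,0,0],0]], hand=1, force=10)

```text
clock: 26.38
eef_pos: [542.1, 69.4, 51.1]
eef_rot: [3.141, -0.0, 1.602]
wrist_force: [0.6, 0.1, 2.1]
finger_gap: 10.5
```

```bash
python3 - <<'E'
from h import *
st()
E
```

```text
t 26.38 p [542.1  69.4  51.1] r [ 3.141 -0.     1.602] F [0.6 0.1 2.1] M [-0.01 -0.14  0.01] gap 10.5 q [ 0.06  0.47  1.68 -0.    1.    0.03]
```

send_rows(commands=[[[0,-0.01,0],0],[[0,-0.022,0],0],[[0,-0.036,0],0],[[0,-0.05,0],0],[[0,-0.064,0],0],[[0,-0.078,0],0],[[0,-0.09,0],0],[[0,-0.095,0],0]], force=25)

```text
clock: 27.05
eef_pos: [446.2, 66.2, 51.1]
eef_rot: [3.141, 0.0, 1.602]
wrist_force: [2.2, -2.9, -2.9]
finger_gap: 10.1
```

send_rows(commands=[[[0,-0.001,0],0],[[0,-0.002,0],0],[[0,-0.003,0],0],[[0,-0.004,0],0],[[0,-0.005,0],0],[[0,-0.006,0],0],[[0,-0.007,0],0],[[0,-0.007,0],0]])

```text
clock: 27.72
eef_pos: [442.7, 66.2, 51.2]
eef_rot: [3.135, 0.0, 1.602]
wrist_force: [19.1, -3.8, -13.3]
finger_gap: 9.9
```

```bash
python3 - <<'E'
from h import *
st()
im=shot('scene','m1',(280,140,400,260),6)
im=shot('top','m2',(200,110,370,230),4)
E
```

```text
t 27.72 p [442.7  66.2  51.2] r [3.135 0.    1.602] F [ 19.1  -3.8 -13.3] M [-0.8  -3.74  0.06] gap 9.9 q [ 0.07  0.28  1.95 -0.    0.9   0.04]
```

View pics/m1.png

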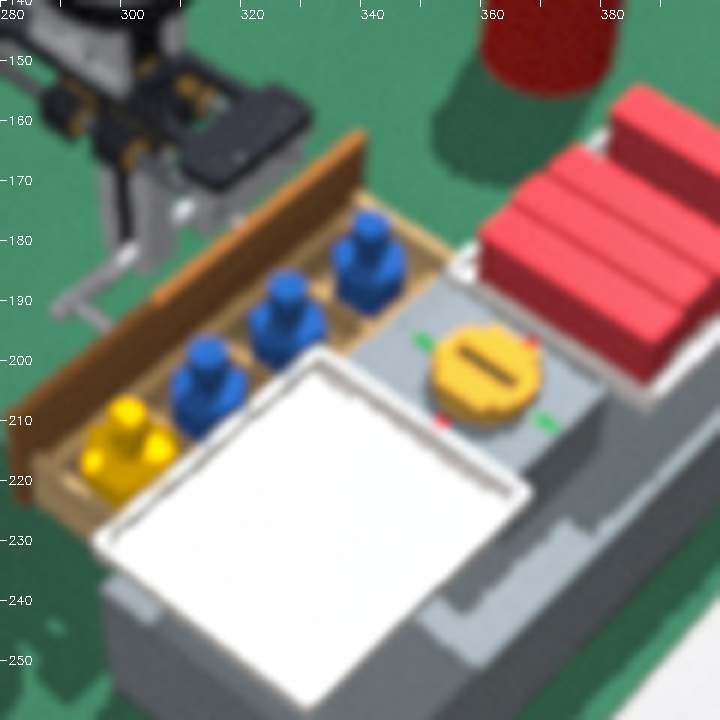

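send_rows(commands=[[[0,0.001,0],0],[[0,0.002,0],0],[[0,0.002,0],0],[[0,0.002,0],0],[[0,0.002,0],0],[[0,0.002,0],0],[[0,0.002,0],0],[[0,0.002,0],0]], hand=0.36)

```text
clock: 28.48
eef_pos: [442.0, 66.4, 51.0]
eef_rot: [-3.142, -0.0, 1.602]
wrist_force: [-0.7, 0.8, -0.1]
finger_gap: 30.0
```

send_rows(commands=[[[0,0,-0.02],0],[[0,0,-0.05],0],[[0,0,-0.09],0],[[0,0,-0.13],0],[[0,0,-0.17],0],[[0,-0.04,-0.19],0],[[0,-0.08,-0.19],0],[[0,-0.08,-0.19],0]])

```text
clock: 29.15
eef_pos: [358.0, 63.8, 242.2]
eef_rot: [3.139, -0.0, 1.602]
wrist_force: [-0.1, 0.2, 0.2]
finger_gap: 30.1
```

```bash
python3 - <<'E'
from h import *
st()
im=shot('scene','n1',(280,140,400,260),6)
im=shot('top','n2',(200,110,370,230),4)
crop(im,'n3',(205,165,365,235),5)
E
```

```text
t 29.15 p [358.   63.8 242.2] r [ 3.139 -0.     1.602] F [-0.1  0.2  0.2] M [-0.01 -0.01 -0.04] gap 30.1 q [ 0.08 -0.17  1.93  0.    1.37  0.04]
```

View pics/n1.png

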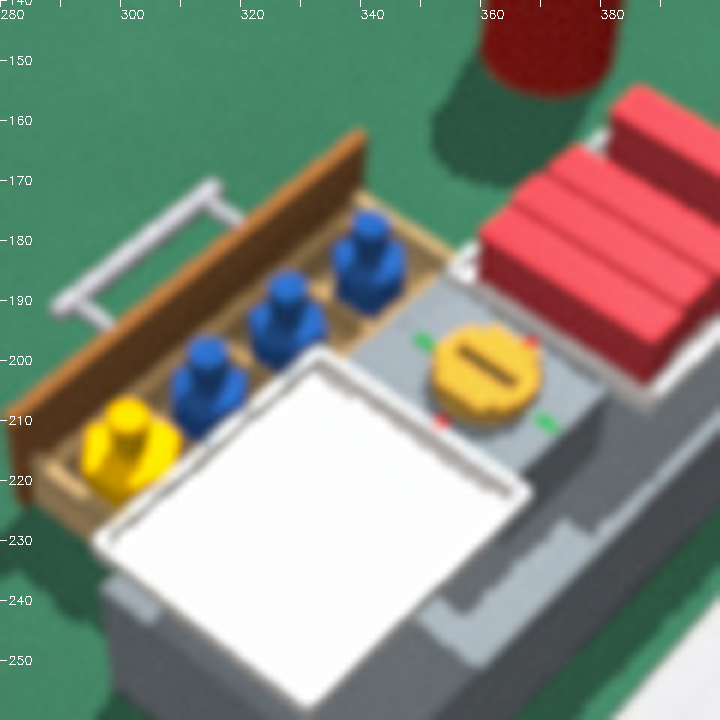

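View pics/n3.png

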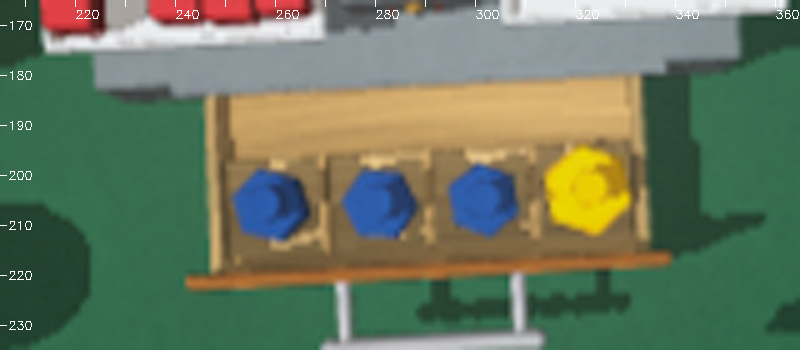

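```bash
python3 - <<'E'
from h import *
im=cv2.imread('pics/n2_full.png')
crop(im,'n4',(245,190,335,220),8)
f=lambda x,y,z:at('top',205+x/5-.5,165+y/5-.5,z)
print(f(273,203,68),f(380,202,68),f(485,198,68),f(589,187,74))
g=lambda x,y,z:at('scene',280+x/6-.5,140+y/6-.5,z)
print(g(370,220,68),g(288,282,68),g(208,348,68),g(128,408,74))
E
```

```text
[519.5 149.6  68. ] [519.   92.8  68. ] [520.2  36.8  68. ] [524.9 -18.6  74. ]
[517.7 153.1  68. ] [516.9  94.1  68. ] [518.6  36.6  68. ] [521.2 -19.   74. ]
```

View pics/n4.png

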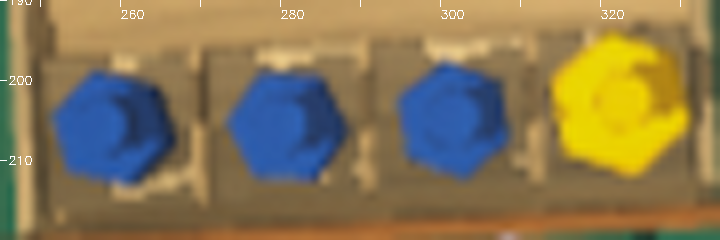

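```bash
python3 - <<'E'
from h import *
rel([523,-19,160],.03)
E
```

```text
rel [-0.0879  0.1587  0.0817] 1.572
```

send_rows(commands=[[[-0.02,0.04,0],0.12],[[-0.04,0.075,0],0.24],[[-0.06,0.11,0],0.36],[[-0.08,0.15,0],0.48],[[-0.088,0.159,0],0.6],[[-0.088,0.159,0],0.72],[[-0.088,0.159,0.01],0.84],[[-0.088,0.159,0.02],0.96]], hand=0.15)

```text
clock: 29.92
eef_pos: [524.9, -19.7, 219.5]
eef_rot: [-3.141, 0.001, 0.635]
wrist_force: [0.2, 0.1, 0.1]
finger_gap: 39.8
```

```bash
python3 - <<'E'
from h import *
st();rel([523,-19,120],.03)
E
```

```text
t 29.92 p [524.9 -19.7 219.5] r [-3.141e+00  1.000e-03  6.350e-01] F [0.2 0.1 0.1] M [ 0.01  0.01 -0.01] gap 39.8 q [-0.11  0.23  1.57  0.    1.34  0.83]
rel [-0.0012 -0.0017  0.0995] 0.6053
```

send_rows(commands=[[[0,0,0.01],0.12],[[0,0,0.03],0.24],[[-0.001,-0.001,0.05],0.36],[[-0.001,-0.0015,0.07],0.48],[[-0.001,-0.0015,0.09],0.6],[[-0.001,-0.0015,0.0995],0.605],[[-0.001,-0.0015,0.0995],0.605],[[-0.001,-0.0015,0.0995],0.605]])

```text
clock: 30.58
eef_pos: [522.5, -18.7, 121.3]
eef_rot: [-3.141, 0.001, 0.041]
wrist_force: [0.1, 0.2, 0.1]
finger_gap: 40.4
```

```bash
python3 - <<'E'
from h import *
st();rel([523,-18.8,50.5],.03)
im=shot('scene','o1',(280,140,400,260),6)
E
```

```text
t 30.58 p [522.5 -18.7 121.3] r [-3.141e+00  1.000e-03  4.100e-02] F [0.1 0.2 0.1] M [ 0.05  0.   -0.04] gap 40.4 q [-0.11  0.33  1.69  0.    1.12  1.42]
rel [0.0005 0.0001 0.0708] 0.0107
```

View pics/o1.png

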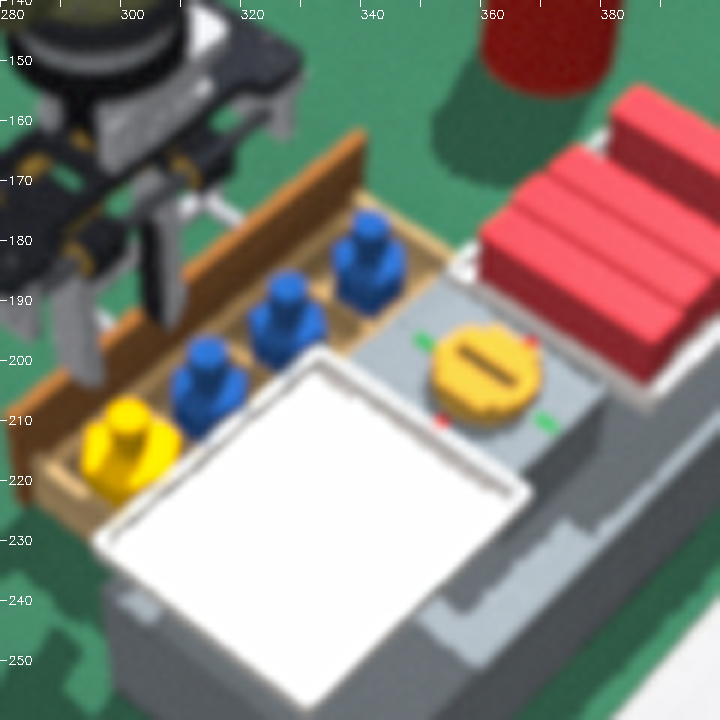

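send_rows(commands=[[[0.0005,0,0.02],0.01],[[0.0005,0,0.04],0.01],[[0.0005,0,0.055],0.01],[[0.0005,0,0.063],0.01],[[0.0005,0,0.068],0.01],[[0.0005,0,0.0705],0.01],[[0.0005,0,0.0705],0.01],[[0.0005,0,0.0705],0.01]])

```text
clock: 31.3
eef_pos: [523.1, -18.6, 51.8]
eef_rot: [3.141, -0.001, 0.027]
wrist_force: [-0.1, -0.3, -0.5]
finger_gap: 40.0
```

send_rows(commands=[[[0,0,0],0],[[0,0,0],0],[[0,0,0],0],[[0,0,0],0],[[0,0,0],0],[[0,0,0],0],[[0,0,0],0],[[0,0,0],0]], hand=1, force=20)

```text
clock: 31.97
eef_pos: [522.7, -18.6, 51.1]
eef_rot: [3.141, -0.0, 0.027]
wrist_force: [0.4, -1.5, 2.3]
finger_gap: 19.9
```

```bash
python3 - <<'E'
from h import *
st()
im=shot('scene','o2',(280,140,400,260),6)
E
```

```text
t 31.97 p [522.7 -18.6  51.1] r [ 3.141 -0.     0.027] F [ 0.4 -1.5  2.3] M [-0.16  0.02 -0.03] gap 19.9 q [-0.11  0.43  1.74 -0.    0.97  1.44]
```

View pics/o2.png

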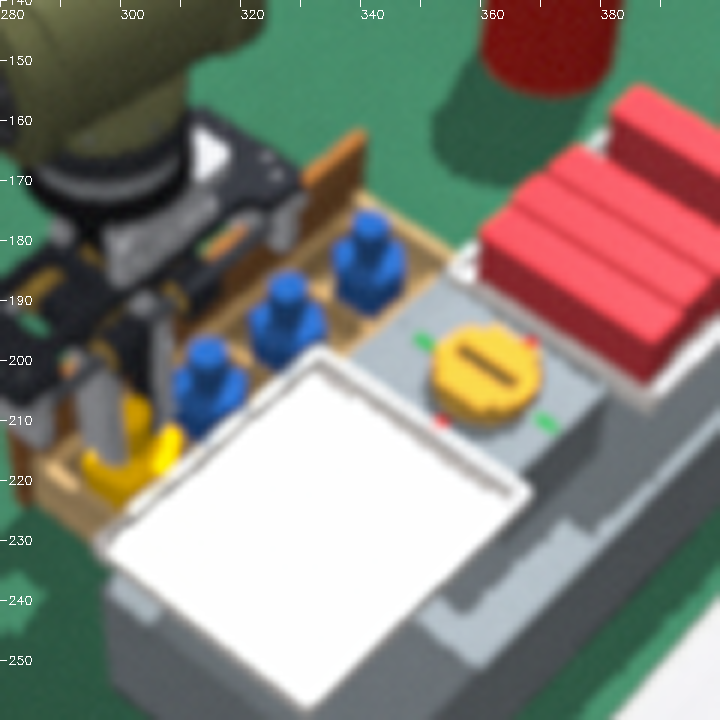

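send_rows(commands=[[[0,0,-0.02],0],[[0,0,-0.045],0],[[0,0,-0.08],0],[[0,0,-0.12],0],[[0,0,-0.15],0],[[0,0,-0.17],0],[[0,0,-0.175],0],[[0,0,-0.175],0]], force=25)

```text
clock: 32.68
eef_pos: [522.7, -18.5, 226.4]
eef_rot: [3.141, -0.001, 0.027]
wrist_force: [-0.1, 0.2, -2.6]
finger_gap: 19.3
```

```bash
python3 - <<'E'
from h import *
st();rel([664,-78,215],.03)
E
```

```text
t 32.68 p [522.7 -18.5 226.4] r [ 3.141e+00 -1.000e-03  2.700e-02] F [-0.1  0.2 -2.6] M [-0.02  0.06  0.04] gap 19.3 q [-0.11  0.22  1.57  0.    1.35  1.44]
rel [0.1396 0.0632 0.0114] -0.0031
```

send_rows(commands=[[[0.025,0.012,0],0],[[0.055,0.025,0],0],[[0.085,0.038,0],0],[[0.115,0.052,0],0],[[0.135,0.061,0.005],0],[[0.1395,0.063,0.011],0],[[0.1395,0.063,0.011],0],[[0.1395,0.063,0.011],0]])

```text
clock: 33.35
eef_pos: [662.7, -77.4, 212.6]
eef_rot: [-3.141, 0.004, 0.027]
wrist_force: [-0.2, -0.7, -1.6]
finger_gap: 19.2
```

```bash
python3 - <<'E'
from h import *
st();rel([664,-78,184.5],.03)
im=shot('scene','p1',(280,120,400,260),5)
im=shot('top','p2',(200,110,370,230),4)
E
```

```text
t 33.35 p [662.7 -77.4 212.6] r [-3.141  0.004  0.027] F [-0.2 -0.7 -1.6] M [0.02 0.02 0.01] gap 19.2 q [-0.17  0.57  1.13  0.    1.45  1.37]
rel [0.0013 0.0006 0.0281] -0.0031
```

View pics/p1.png

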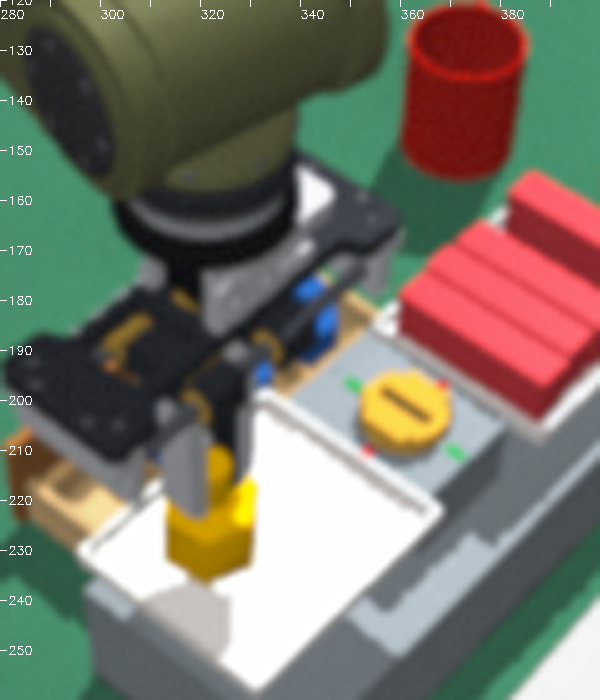

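send_rows(commands=[[[0.001,0.0005,0.006],0],[[0.001,0.0005,0.012],0],[[0.001,0.0005,0.017],0],[[0.001,0.0005,0.021],0],[[0.001,0.0005,0.024],0],[[0.001,0.0005,0.026],0],[[0.001,0.0005,0.027],0],[[0.001,0.0005,0.027],0]])

```text
clock: 34.12
eef_pos: [664.7, -78.3, 187.8]
eef_rot: [-3.142, 0.0, 0.027]
wrist_force: [0.2, -0.8, -1.6]
finger_gap: 18.9
```

send_rows(commands=[[[0,0,0.0005],0],[[0,0,0.001],0],[[0,0,0.0015],0],[[0,0,0.002],0],[[0,0,0.002],0],[[0,0,0.002],0],[[0,0,0.002],0],[[0,0,0.002],0]])

```text
clock: 34.78
eef_pos: [664.7, -78.3, 186.0]
eef_rot: [-3.142, -0.0, 0.027]
wrist_force: [-0.2, 0.6, -2.9]
finger_gap: 19.4
```

```bash
python3 - <<'E'
from h import *
st()
im=shot('scene','p3',(280,120,400,260),5)
E
```

```text
t 34.78 p [664.7 -78.3 186. ] r [-3.142 -0.     0.027] F [-0.2  0.6 -2.9] M [ 0.05 -0.   -0.02] gap 19.4 q [-0.17  0.59  1.16  0.    1.4   1.37]
```

View pics/p3.png

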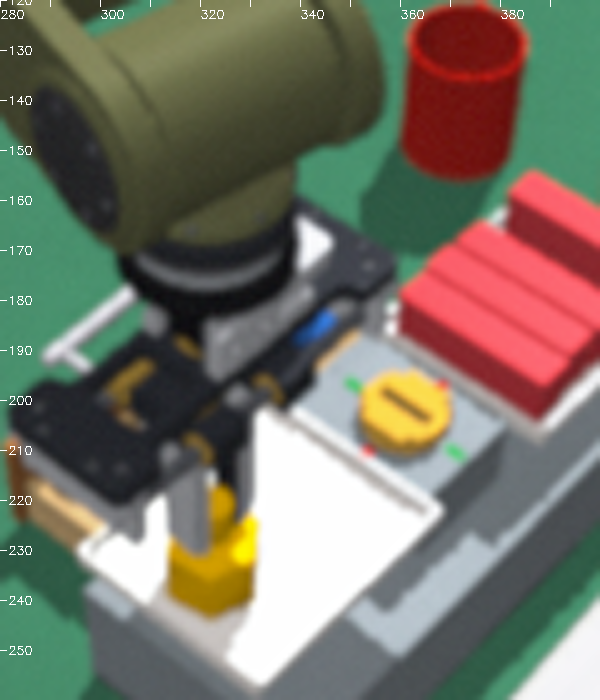

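Weight bottom is ~3 mm above the pan; go on down.

send_rows(commands=[[[0,0,0.0005],0],[[0,0,0.001],0],[[0,0,0.0015],0],[[0,0,0.002],0],[[0,0,0.0025],0],[[0,0,0.0025],0],[[0,0,0.0025],0],[[0,0,0.0025],0]])

```text
clock: 35.5
eef_pos: [664.7, -78.3, 183.6]
eef_rot: [3.141, -0.0, 0.027]
wrist_force: [-0.5, 0.5, 0.4]
finger_gap: 19.2
```

send_rows(commands=[[[0,0,0.0003],0],[[0,0,0.0006],0],[[0,0,0.001],0],[[0,0,0.001],0],[[0,0,0.001],0],[[0,0,0.001],0],[[0,0,0.001],0],[[0,0,0.001],0]])

```text
clock: 36.17
eef_pos: [664.7, -78.3, 182.5]
eef_rot: [3.142, -0.0, 0.027]
wrist_force: [-1.1, -0.9, 1.9]
finger_gap: 19.7
```

```bash
python3 - <<'E'
from h import *
st()
im=shot('scene','p4',(300,190,360,250),10)
E
```

```text
t 36.17 p [664.7 -78.3 182.5] r [ 3.142 -0.     0.027] F [-1.1 -0.9  1.9] M [-0.08  0.18  0.02] gap 19.7 q [-0.17  0.59  1.16 -0.    1.39  1.37]
```

View pics/p4.png

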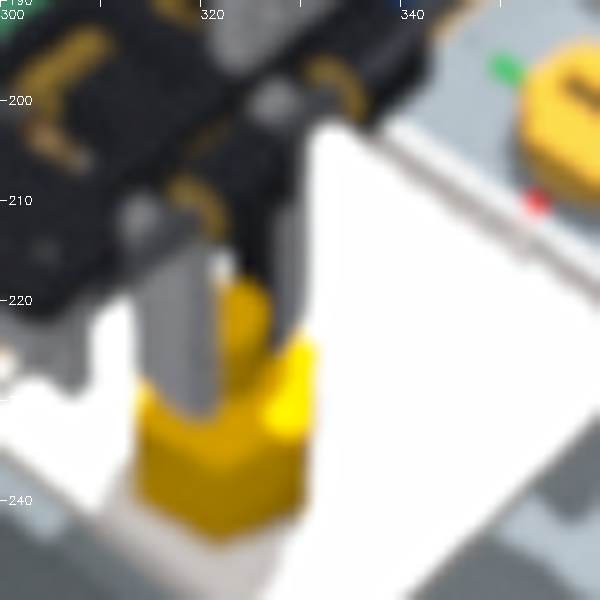

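send_rows(commands=[[[0,0,0],0],[[0,0,0],0],[[0,0,0],0],[[0,0,0],0],[[0,0,0],0],[[0,0,0],0],[[0,0,0],0],[[0,0,0],0]], hand=0.15)

```text
clock: 36.88
eef_pos: [664.7, -78.2, 182.4]
eef_rot: [-3.142, 0.0, 0.027]
wrist_force: [0.4, 0.0, 0.2]
finger_gap: 40.1
```

send_rows(commands=[[[0,0,-0.01],0],[[0,0,-0.03],0],[[0,0,-0.05],0],[[0,0,-0.06],0],[[-0.03,-0.02,-0.06],0],[[-0.07,-0.05,-0.06],0],[[-0.11,-0.085,-0.06],0],[[-0.14,-0.115,-0.06],0]])

```text
clock: 37.55
eef_pos: [535.1, 19.7, 242.4]
eef_rot: [3.142, -0.0, 0.026]
wrist_force: [0.9, 1.9, -0.1]
finger_gap: 39.9
```

```bash
python3 - <<'E'
from h import *
st();rel([519.4,36.7,120],.03)
im=shot('scene','q1',(280,140,400,260),6)
E
```

```text
t 37.55 p [535.1  19.7 242.4] r [ 3.142 -0.     0.026] F [ 0.9  1.9 -0.1] M [ 0.02 -0.04  0.02] gap 39.9 q [-0.03  0.24  1.51 -0.    1.39  1.51]
rel [-0.0152 -0.0174  0.1224] -0.004
```

View pics/q1.png

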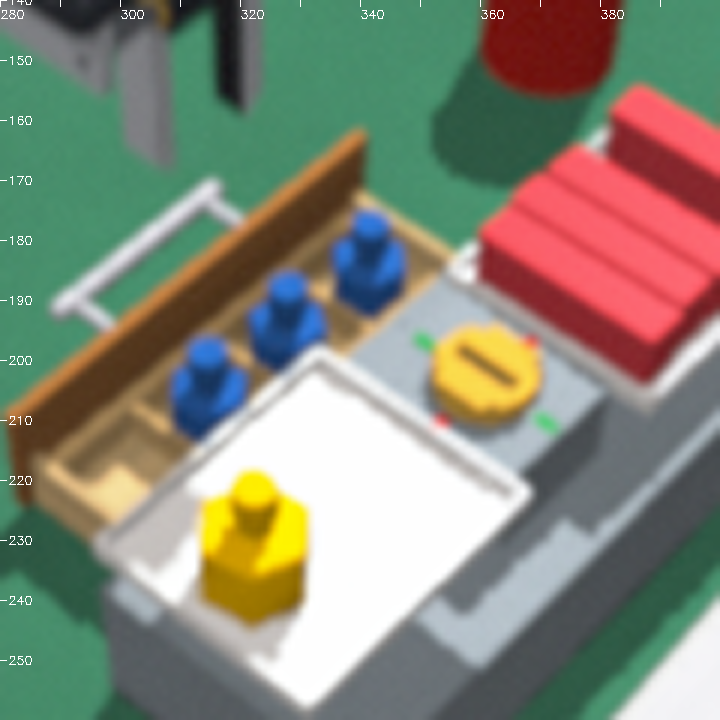

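send_rows(commands=[[[-0.01,-0.01,0],0],[[-0.015,-0.0175,0.01],0],[[-0.015,-0.0175,0.04],0],[[-0.015,-0.0175,0.07],0],[[-0.015,-0.0175,0.1],0],[[-0.015,-0.0175,0.12],0],[[-0.015,-0.0175,0.122],0],[[-0.015,-0.0175,0.122],0]])

```text
clock: 38.27
eef_pos: [521.3, 36.3, 120.3]
eef_rot: [-3.142, 0.001, 0.027]
wrist_force: [0.2, 1.0, -0.4]
finger_gap: 39.5
```

```bash
python3 - <<'E'
from h import *
st();rel([519.4,36.7,44.8],.03)
E
```

```text
t 38.27 p [521.3  36.3 120.3] r [-3.142e+00  1.000e-03  2.700e-02] F [ 0.2  1.  -0.4] M [0.04 0.   0.  ] gap 39.5 q [-0.    0.33  1.69  0.    1.12  1.54]
rel [-0.0019 -0.0005  0.0755] -0.0032
```

send_rows(commands=[[[-0.0015,-0.0005,0.02],0],[[-0.0018,-0.0005,0.04],0],[[-0.0018,-0.0005,0.055],0],[[-0.0018,-0.0005,0.065],0],[[-0.0018,-0.0005,0.071],0],[[-0.0018,-0.0005,0.075],0],[[-0.0018,-0.0005,0.075],0],[[-0.0018,-0.0005,0.075],0]])

```text
clock: 38.93
eef_pos: [520.1, 36.7, 46.3]
eef_rot: [3.142, -0.001, 0.027]
wrist_force: [-0.2, -0.9, 0.3]
finger_gap: 39.9
```

send_rows(commands=[[[0,0,0],0],[[0,0,0],0],[[0,0,0],0],[[0,0,0],0],[[0,0,0],0],[[0,0,0],0],[[0,0,0],0],[[0,0,0],0]], hand=1, force=25)

```text
clock: 39.6
eef_pos: [519.8, 36.7, 45.7]
eef_rot: [-3.142, -0.001, 0.027]
wrist_force: [0.3, 1.0, 4.6]
finger_gap: 19.5
```

send_rows(commands=[[[0,0,-0.02],0],[[0,0,-0.045],0],[[0,0,-0.08],0],[[0,0,-0.12],0],[[0,0,-0.15],0],[[0,0,-0.17],0],[[0,0,-0.18],0],[[0,0,-0.18],0]])

```text
clock: 40.27
eef_pos: [520.1, 36.7, 226.9]
eef_rot: [3.142, -0.003, 0.027]
wrist_force: [-0.1, -0.0, -1.1]
finger_gap: 19.4
```

```bash
python3 - <<'E'
from h import *
st();rel([638,-13,215],.03)
im=shot('scene','r1',(280,100,400,260),4)
E
```

```text
t 40.27 p [520.1  36.7 226.9] r [ 3.142e+00 -3.000e-03  2.700e-02] F [-0.1 -0.  -1.1] M [ 0.06  0.   -0.01] gap 19.4 q [0.   0.22 1.57 0.   1.35 1.54]
rel [0.1165 0.0529 0.0119] -0.0032
```

View pics/r1.png

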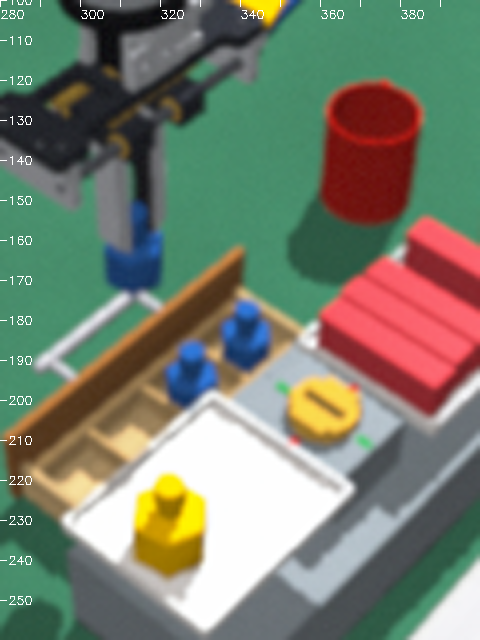

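send_rows(commands=[[[0.025,0.011,0],0],[[0.055,0.025,0],0],[[0.085,0.038,0],0],[[0.107,0.048,0.005],0],[[0.1165,0.053,0.015],0],[[0.1165,0.053,0.025],0],[[0.1165,0.053,0.03],0],[[0.1165,0.053,0.03],0]])

```text
clock: 40.98
eef_pos: [636.0, -12.7, 192.7]
eef_rot: [-3.141, 0.004, 0.027]
wrist_force: [-0.5, -0.1, -1.5]
finger_gap: 19.6
```

```bash
python3 - <<'E'
from h import *
st();rel([638,-13,178],.03)
E
```

```text
t 40.98 p [636.  -12.7 192.7] r [-3.141  0.004  0.027] F [-0.5 -0.1 -1.5] M [ 0.04  0.07 -0.01] gap 19.6 q [-0.08  0.51  1.26  0.    1.38  1.47]
rel [0.0019 0.0004 0.0147] -0.0029
```

send_rows(commands=[[[0.001,0,0.004],0],[[0.001,0,0.008],0],[[0.001,0,0.011],0],[[0.001,0,0.013],0],[[0.001,0,0.015],0],[[0.001,0,0.0165],0],[[0.001,0,0.0165],0],[[0.001,0,0.0165],0]])

```text
clock: 41.65
eef_pos: [638.5, -13.1, 179.0]
eef_rot: [-3.142, -0.0, 0.027]
wrist_force: [-0.8, -0.1, -0.7]
finger_gap: 19.6
```

send_rows(commands=[[[0,0,0.0003],0],[[0,0,0.0006],0],[[0,0,0.001],0],[[0,0,0.001],0],[[0,0,0.001],0],[[0,0,0.001],0],[[0,0,0.001],0],[[0,0,0.001],0]])

```text
clock: 42.32
eef_pos: [638.5, -13.1, 178.0]
eef_rot: [3.142, -0.0, 0.027]
wrist_force: [-0.6, -0.2, 0.1]
finger_gap: 19.6
```

```bash
python3 - <<'E'
from h import *
st()
im=shot('scene','s1',(300,160,380,250),7)
E
```

```text
t 42.32 p [638.5 -13.1 178. ] r [ 3.142 -0.     0.027] F [-0.6 -0.2  0.1] M [ 0.02 -0.    0.01] gap 19.6 q [-0.08  0.52  1.28  0.    1.34  1.47]
```

View pics/s1.png

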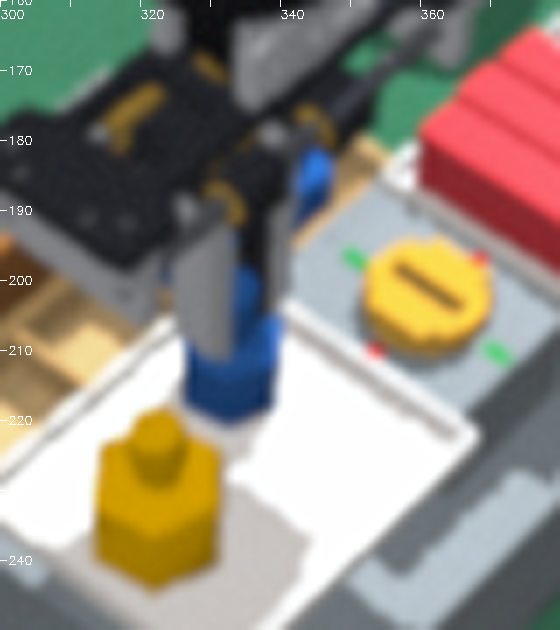

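Just touching (force went to ~0); 0.8 mm more, then release and retreat.

send_rows(commands=[[[0,0,0.0004],0],[[0,0,0.0008],0],[[0,0,0.0008],0],[[0,0,0.0008],0],[[0,0,0.0008],0],[[0,0,0.0008],0],[[0,0,0.0008],0],[[0,0,0.0008],0]])

```text
clock: 43.03
eef_pos: [638.5, -13.1, 177.2]
eef_rot: [3.142, -0.0, 0.027]
wrist_force: [1.0, 1.1, 0.4]
finger_gap: 19.6
```

send_rows(commands=[[[0,0,0],0],[[0,0,0],0],[[0,0,0],0],[[0,0,0],0],[[0,0,0],0],[[0,0,0],0],[[0,0,0],0],[[0,0,0],0]], hand=0.15)

```text
clock: 43.7
eef_pos: [638.5, -13.1, 177.1]
eef_rot: [-3.142, 0.0, 0.027]
wrist_force: [-0.5, -0.0, 0.1]
finger_gap: 40.0
```

send_rows(commands=[[[0,0,-0.01],0],[[0,0,-0.03],0],[[0,0,-0.05],0],[[0,0,-0.065],0],[[-0.03,-0.02,-0.065],0],[[-0.06,-0.055,-0.065],0],[[-0.09,-0.085,-0.065],0],[[-0.12,-0.107,-0.065],0]])

```text
clock: 44.37
eef_pos: [514.9, 91.5, 242.7]
eef_rot: [-3.141, -0.001, 0.027]
wrist_force: [-0.3, 0.4, -0.5]
finger_gap: 40.0
```

```bash
python3 - <<'E'
from h import *
st();rel([518,93.4,120],.03)
im=shot('scene','t1',(280,140,400,260),6)
E
```

```text
t 44.37 p [514.9  91.5 242.7] r [-3.141e+00 -1.000e-03  2.700e-02] F [-0.3  0.4 -0.5] M [0.06 0.03 0.01] gap 40.0 q [0.11 0.21 1.54 0.   1.39 1.65]
rel [ 0.0031 -0.0019  0.1227] -0.0034
```

View pics/t1.png

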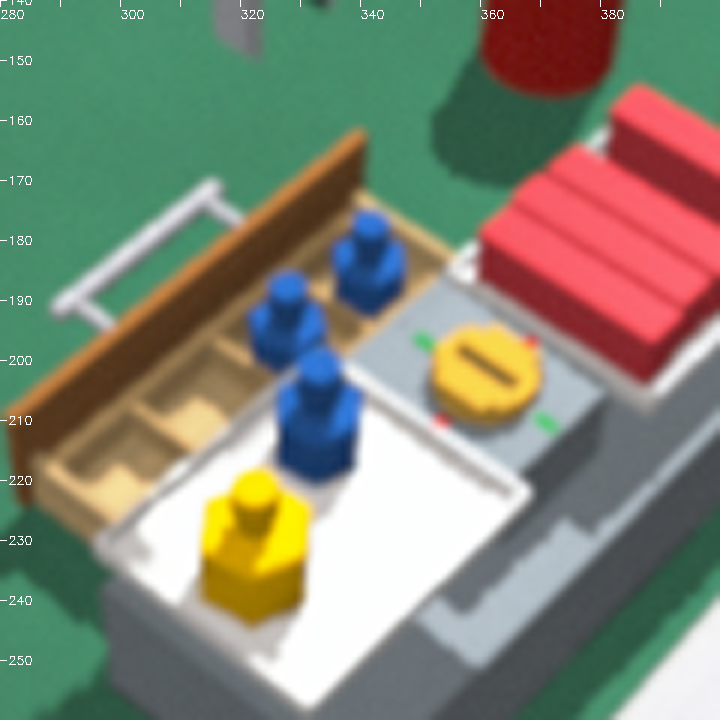

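send_rows(commands=[[[0.003,-0.002,0.02],0],[[0.003,-0.002,0.05],0],[[0.003,-0.002,0.08],0],[[0.003,-0.002,0.11],0],[[0.003,-0.002,0.122],0],[[0.003,-0.002,0.122],0],[[0.003,-0.002,0.122],0],[[0.003,-0.002,0.122],0]])

```text
clock: 45.08
eef_pos: [520.0, 92.4, 121.9]
eef_rot: [-3.141, -0.002, 0.027]
wrist_force: [0.1, 0.1, 0.3]
finger_gap: 39.9
```

```bash
python3 - <<'E'
from h import *
st();rel([518.5,93.2,45.5],.03)
E
```

```text
t 45.08 p [520.   92.4 121.9] r [-3.141e+00 -2.000e-03  2.700e-02] F [0.1 0.1 0.3] M [ 0.05 -0.02  0.04] gap 39.9 q [0.11 0.34 1.68 0.   1.12 1.65]
rel [-0.0015 -0.0008  0.0764] -0.0032
```

send_rows(commands=[[[-0.001,-0.0008,0.02],0],[[-0.001,-0.0008,0.04],0],[[-0.001,-0.0008,0.055],0],[[-0.001,-0.0008,0.065],0],[[-0.001,-0.0008,0.071],0],[[-0.001,-0.0008,0.075],0],[[-0.001,-0.0008,0.075],0],[[-0.001,-0.0008,0.075],0]])

```text
clock: 45.75
eef_pos: [518.6, 93.2, 45.9]
eef_rot: [-3.141, -0.001, 0.027]
wrist_force: [0.1, 0.4, 0.5]
finger_gap: 40.3
```

send_rows(commands=[[[0,0,0],0],[[0,0,0],0],[[0,0,0],0],[[0,0,0],0],[[0,0,0],0],[[0,0,0],0],[[0,0,0],0],[[0,0,0],0]], hand=1, force=25)

```text
clock: 46.42
eef_pos: [518.3, 93.1, 45.3]
eef_rot: [-3.142, -0.0, 0.027]
wrist_force: [-0.1, 0.3, 3.4]
finger_gap: 19.4
```

send_rows(commands=[[[0,0,-0.02],0],[[0,0,-0.045],0],[[0,0,-0.08],0],[[0,0,-0.12],0],[[0,0,-0.15],0],[[0,0,-0.17],0],[[0,0,-0.18],0],[[0,0,-0.18],0]])

```text
clock: 47.08
eef_pos: [518.6, 93.2, 226.7]
eef_rot: [-3.141, -0.003, 0.027]
wrist_force: [-0.2, -0.6, -1.2]
finger_gap: 19.7
```

```bash
python3 - <<'E'
from h import *
st();rel([691,-13,215],.03)
im=shot('scene','u1',(280,100,400,260),4)
E
```

```text
t 47.08 p [518.6  93.2 226.7] r [-3.141e+00 -3.000e-03  2.700e-02] F [-0.2 -0.6 -1.2] M [0.02 0.02 0.09] gap 19.7 q [ 0.11  0.23  1.56 -0.    1.35  1.65]
rel [0.1694 0.1108 0.0117] -0.0032
```

View pics/u1.png

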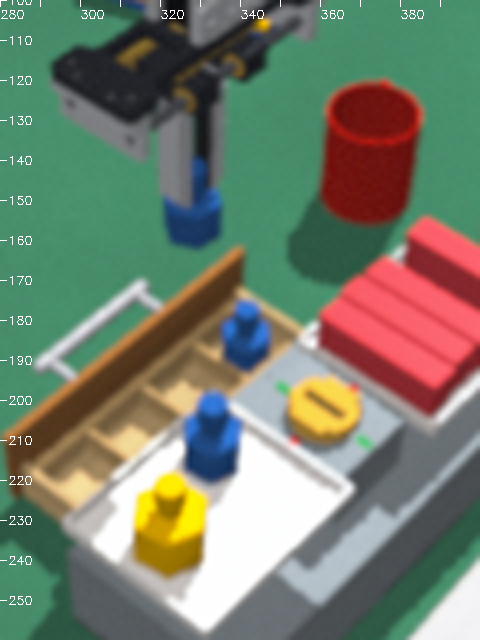

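send_rows(commands=[[[0.005,0.003,-0.015],0],[[0.03,0.02,-0.03],0],[[0.06,0.038,-0.03],0],[[0.09,0.058,-0.03],0],[[0.12,0.078,-0.03],0],[[0.15,0.098,-0.03],0],[[0.1694,0.111,-0.03],0],[[0.1694,0.111,-0.02],0]])

```text
clock: 47.8
eef_pos: [692.6, -16.1, 242.0]
eef_rot: [3.141, 0.002, 0.024]
wrist_force: [0.9, 0.1, -0.8]
finger_gap: 19.7
```

send_rows(commands=[[[0,0,0.005],0],[[0,0,0.015],0],[[0,0,0.03],0],[[0,0,0.04],0],[[0,0,0.045],0],[[0,0,0.045],0],[[0,0,0.045],0],[[0,0,0.045],0]])

```text
clock: 48.47
eef_pos: [690.6, -13.2, 201.1]
eef_rot: [3.141, -0.001, 0.027]
wrist_force: [0.2, 0.2, -1.7]
finger_gap: 19.2
```

```bash
python3 - <<'E'
from h import *
st();rel([691,-13,179.5],.03)
im=shot('scene','v1',(290,140,390,250),6)
E
```

```text
t 48.47 p [690.6 -13.2 201.1] r [ 3.141e+00 -1.000e-03  2.700e-02] F [ 0.2  0.2 -1.7] M [0.02 0.03 0.03] gap 19.2 q [-0.07  0.63  1.06  0.    1.45  1.47]
rel [ 0.0004 -0.0002  0.0216] -0.003
```

View pics/v1.png

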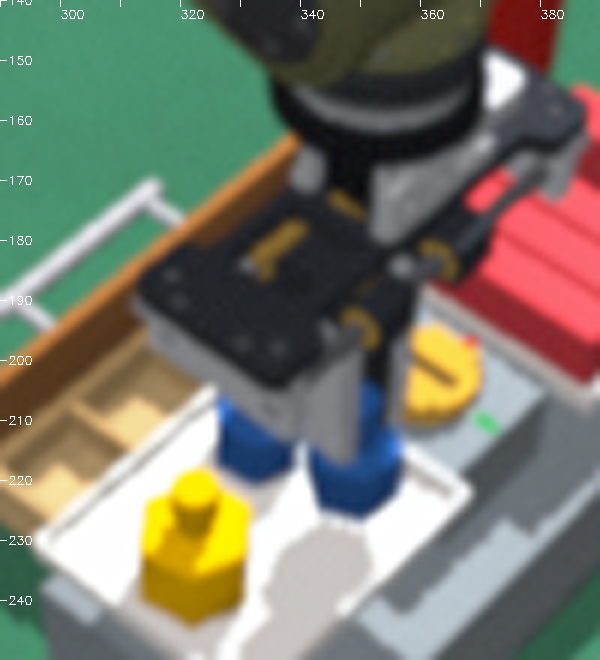

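send_rows(commands=[[[0,0,0.005],0],[[0,0,0.01],0],[[0,0,0.014],0],[[0,0,0.018],0],[[0,0,0.02],0],[[0,0,0.022],0],[[0,0,0.0225],0],[[0,0,0.0225],0]])

```text
clock: 49.18
eef_pos: [690.4, -13.3, 177.6]
eef_rot: [-3.142, 0.0, 0.027]
wrist_force: [-0.2, 0.1, 0.2]
finger_gap: 19.7
```

send_rows(commands=[[[0,0,0.0003],0],[[0,0,0.0006],0],[[0,0,0.0009],0],[[0,0,0.001],0],[[0,0,0.001],0],[[0,0,0.001],0],[[0,0,0.001],0],[[0,0,0.001],0]])

```text
clock: 49.85
eef_pos: [690.4, -13.3, 176.7]
eef_rot: [-3.142, -0.0, 0.027]
wrist_force: [-0.8, 0.1, -0.4]
finger_gap: 19.5
```

```bash
python3 - <<'E'
from h import *
st()
im=shot('scene','w1',(290,140,390,250),6)
E
```

```text
t 49.85 p [690.4 -13.3 176.7] r [-3.142 -0.     0.027] F [-0.8  0.1 -0.4] M [0.04 0.06 0.03] gap 19.5 q [-0.07  0.64  1.09  0.    1.41  1.47]
```

View pics/w1.png

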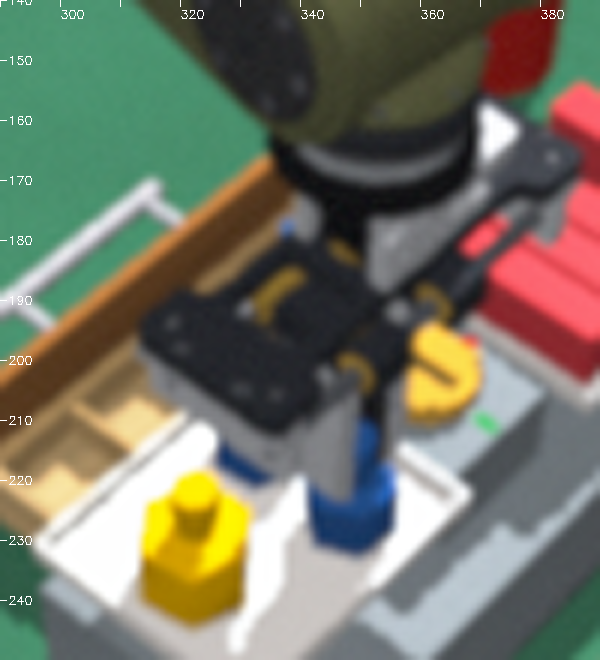

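send_rows(commands=[[[0,0,0.001],0],[[0,0,0.002],0],[[0,0,0.003],0],[[0,0,0.004],0],[[0,0,0.005],0],[[0,0,0.006],0],[[0,0,0.007],0],[[0,0,0.008],0]])

```text
clock: 50.57
eef_pos: [690.4, -13.3, 168.6]
eef_rot: [-3.142, -0.0, 0.027]
wrist_force: [-0.1, 0.1, 0.4]
finger_gap: 19.5
```

send_rows(commands=[[[0,0,0],0],[[0,0,0],0],[[0,0,0],0],[[0,0,0],0],[[0,0,0],0],[[0,0,0],0],[[0,0,0],0],[[0,0,0],0]], hand=0.25)

```text
clock: 51.23
eef_pos: [690.4, -13.3, 168.7]
eef_rot: [-3.142, -0.0, 0.027]
wrist_force: [0.0, -0.7, 0.4]
finger_gap: 35.4
```

send_rows(commands=[[[0,0,-0.005],0],[[0,0,-0.015],0],[[0,0,-0.03],0],[[0,0,-0.05],0],[[0,0,-0.07],0],[[0,0,-0.08],0],[[-0.03,0.0,-0.08],0],[[-0.06,0.0,-0.08],0]])

```text
clock: 51.9
eef_pos: [630.2, -15.0, 248.4]
eef_rot: [3.142, -0.0, 0.027]
wrist_force: [-0.2, -0.0, 0.4]
finger_gap: 35.0
```

send_rows(commands=[[[-0.03,0,0],0],[[-0.06,0,0],0],[[-0.1,0,0],0],[[-0.14,0,0],0],[[-0.18,0,0],0],[[-0.21,0,0],0],[[-0.21,0,0],0],[[-0.21,0,0],0]])

```text
clock: 52.57
eef_pos: [420.1, -20.6, 249.7]
eef_rot: [3.141, -0.002, 0.026]
wrist_force: [-0.3, -0.5, 0.9]
finger_gap: 35.2
```

```bash
python3 - <<'E'
from h import *
st()
im=shot('scene','x1',(280,140,420,260),5)
im=shot('top','x2',(200,110,370,230),4)
E
```

```text
t 52.57 p [420.1 -20.6 249.7] r [ 3.141e+00 -2.000e-03  2.600e-02] F [-0.3 -0.5  0.9] M [ 0.04 -0.   -0.03] gap 35.2 q [-0.14 -0.03  1.79  0.    1.38  1.41]
```

View pics/x1.png

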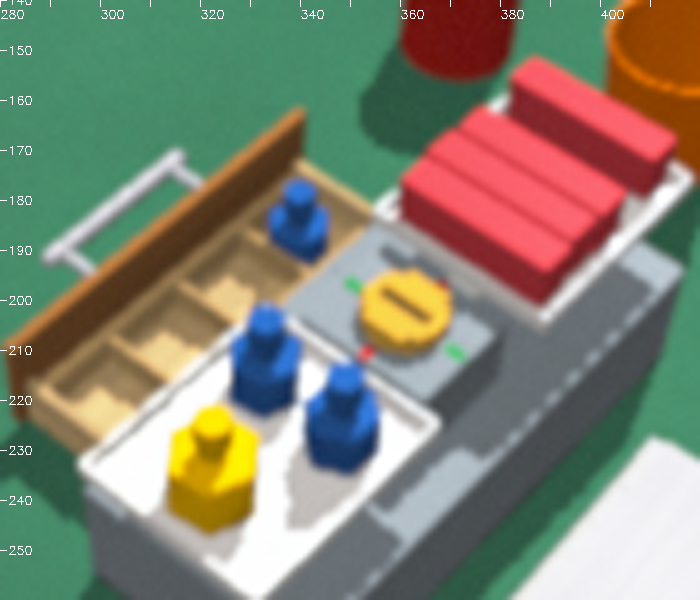

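View pics/x2.png

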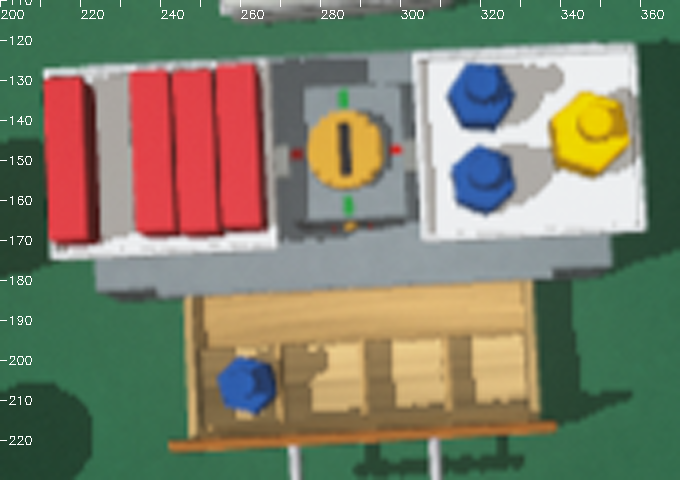

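```bash
python3 - <<'E'
from h import *
st();rel([395,66,120],.027)
a=cv2.imread('pics/scene0.png');b=cv2.imread('pics/x1_full.png')
def c(im,n): crop(im,n,(285,215,345,280),6)
c(a,'y0');c(b,'y1')
cv2.imwrite('pics/yy.png',np.hstack([cv2.imread('pics/y0.png'),cv2.imread('pics/y1.png')]))
E
```

```text
t 52.67 p [421.2 -20.6 249.1] r [ 3.141e+00 -1.000e-03  2.700e-02] F [-0.   0.2  0.1] M [ 0.03  0.03 -0.03] gap 35.6 q [-0.14 -0.03  1.79  0.    1.38  1.41]
rel [-0.0239 -0.0873  0.1291] -0.0003
```

View pics/yy.png

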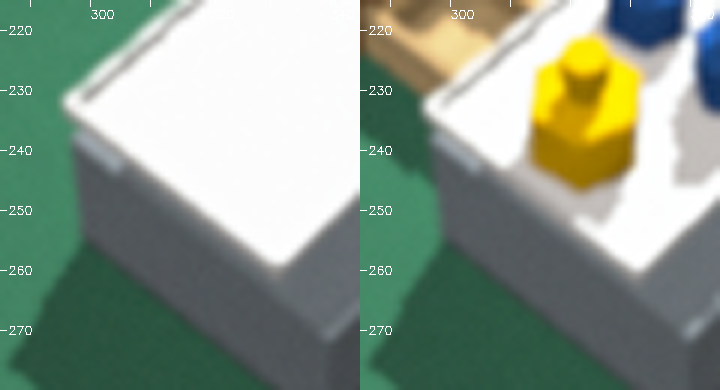

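send_rows(commands=[[[-0.01,-0.04,0],0],[[-0.024,-0.087,0.01],0],[[-0.024,-0.087,0.04],0],[[-0.024,-0.087,0.07],0],[[-0.024,-0.087,0.1],0],[[-0.024,-0.087,0.13],0],[[-0.024,-0.087,0.13],0],[[-0.024,-0.087,0.13],0]], hand=1)

```text
clock: 53.33
eef_pos: [394.4, 65.9, 118.3]
eef_rot: [3.142, 0.003, 0.027]
wrist_force: [-0.3, 0.5, 1.5]
finger_gap: 0.3
```

```bash
python3 - <<'E'
from h import *
st();rel([395,66,47],.027)
im=shot('scene','z1',(260,120,420,260),5)
E
```

```text
t 53.33 p [394.4  65.9 118.3] r [3.142e+00 3.000e-03 2.700e-02] F [-0.3  0.5  1.5] M [ 0.04 -0.04 -0.02] gap 0.3 q [0.07 0.07 2.02 0.   1.06 1.62]
rel [ 0.0006 -0.0001  0.0713] -0.0001
```

View pics/z1.png

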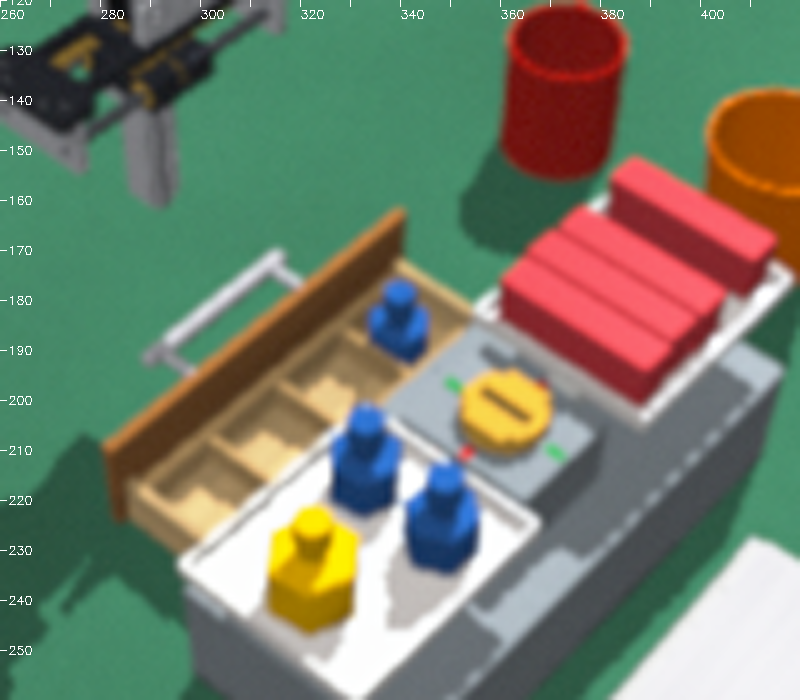

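send_rows(commands=[[[0,0,0.02],0],[[0,0,0.04],0],[[0,0,0.055],0],[[0,0,0.065],0],[[0,0,0.071],0],[[0,0,0.071],0],[[0,0,0.071],0],[[0,0,0.071],0]])

```text
clock: 54.05
eef_pos: [395.1, 65.8, 48.8]
eef_rot: [-3.141, -0.002, 0.027]
wrist_force: [-0.9, -0.0, -0.0]
finger_gap: 0.6
```

send_rows(commands=[[[0,0,0],0],[[0,0,0],0],[[0,0,0],0],[[0,0,0],0],[[0,0,0],0],[[0,0,0],0],[[0,0,0],0],[[0,0,0],0]])

```text
clock: 54.72
eef_pos: [394.2, 65.8, 47.6]
eef_rot: [-3.142, 0.0, 0.027]
wrist_force: [0.8, 0.4, 0.7]
finger_gap: 0.2
```

```bash
python3 - <<'E'
from h import *
st()
b=shot('scene','aa1',(260,120,420,260),5); t=shot('top','aa2',(200,110,370,230),4)
a=cv2.imread('pics/scene0.png')
def c(im,n,bx): crop(im,n,bx,9); return cv2.imread(f'pics/{n}.png')
l=(385,160,425,215)
r=(290,220,335,265)
cv2.imwrite('pics/ab.png',np.hstack([c(a,'q',r),c(b,'q',r)]))
cv2.imwrite('pics/ac.png',np.hstack([c(a,'q',l),c(b,'q',l)]))
E
```

```text
t 54.72 p [394.2  65.8  47.6] r [-3.142  0.     0.027] F [0.8 0.4 0.7] M [-0.    0.   -0.03] gap 0.2 q [0.07 0.19 2.08 0.   0.87 1.62]
```

View pics/ab.png

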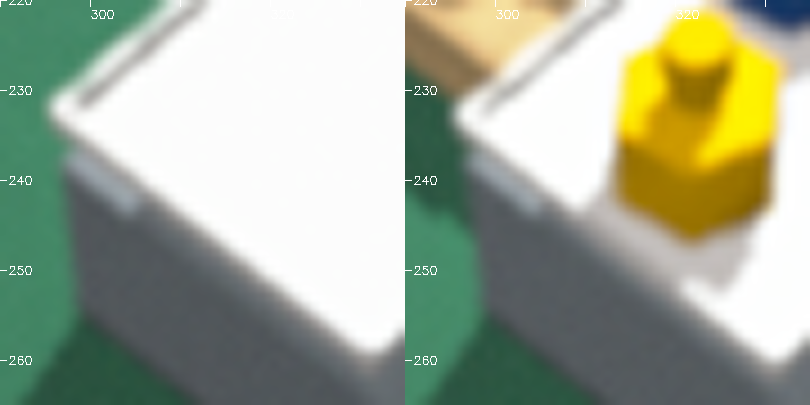

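View pics/ac.png

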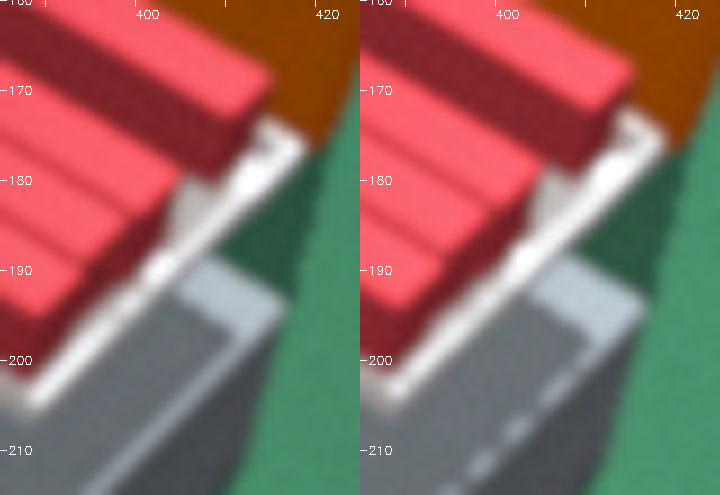

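View pics/aa1.png

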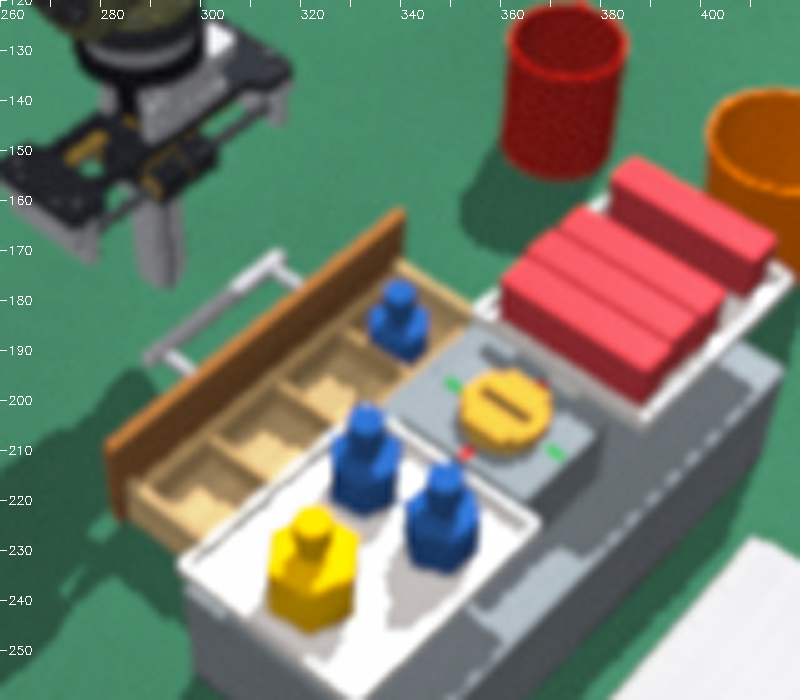

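```bash
python3 - <<'E'
from h import *
fs=['scene0.png','l1_full.png','n1_full.png','x1_full.png','z1_full.png','aa1_full.png']
ims={f:cv2.imread('pics/'+f,0).astype(np.float32) for f in fs}
P={'R_leftcorner':(288,224,304,240),'R_near':(322,246,340,266),'L_near':(380,196,400,212),'L_far':(408,166,422,182),'waxend':(378,185,396,200),'base':(325,262,350,285)}
# vertical edge position along columns: subpixel gradient centroid
def edge(im,u,v0,v1,sign):
    col=im[v0:v1,u-1:u+2].mean(1); g=np.diff(col); g=np.clip(sign*g,0,None); return v0+.5+(g*np.arange(len(g))).sum()/g.sum()
for f in fs:
    im=ims[f]
    # right pan outer front-right edge: white->grey downward at columns 305..330
    print(f,'R',[round(float(edge(im,u,int(232+(u-297)*0.87)-4,int(232+(u-297)*0.87)+6,-1)),2) for u in (303,308,324,326,328)],
      'L',[round(float(edge(im,u,int(205-(u-387)*1.0)-5,int(205-(u-387)*1.0)+6,-1)),2) for u in (390,394,398,402,406)])
E
```

```text
scene0.png R [238.41, 242.45, 255.07, 256.65, 258.14] L [204.34, 200.42, 196.4, 192.0, 187.66]
l1_full.png R [237.23, 241.28, 253.72, 255.51, 256.82] L [205.11, 201.07, 197.39, 193.5, 189.81]
n1_full.png R [237.02, 240.9, 253.63, 255.5, 256.67] L [205.08, 200.94, 197.31, 193.5, 189.8]
x1_full.png R [239.12, 243.0, 256.0, 257.5, 258.93] L [203.68, 199.67, 195.79, 191.93, 187.25]
z1_full.png R [239.12, 243.07, 256.04, 257.51, 258.91] L [203.67, 199.55, 195.81, 191.92, 187.25]
aa1_full.png R [239.12, 243.08, 256.06, 257.49, 258.99] L [203.66, 199.6, 195.79, 191.95, 187.24]
```

```bash
python3 - <<'E'
from h import *
for z in (127.5,139,150.5): print(z,proj('scene',[607,-112,z]),proj('scene',[720,-112,z]),proj('top',[607,-112,z]))
fs=['scene0.png','l1_full.png','n1_full.png','x1_full.png','aa1_full.png']
rows=[]
for f in fs:
    im=cv2.imread('pics/'+f); crop(im,'q',(296,226,316,262),14); c=cv2.imread('pics/q.png'); rows.append(c[:500,:150])
cv2.imwrite('pics/ad.png',np.hstack(rows))
E
```

```text
127.5 [296.7 233.5] [329.2 260.5] [359.5 168. ]
139 [296.4 230.9] [329.2 258. ] [360.1 167.4]
150.5 [296.1 228.2] [329.2 255.4] [360.8 166.8]
```

View pics/ad.png

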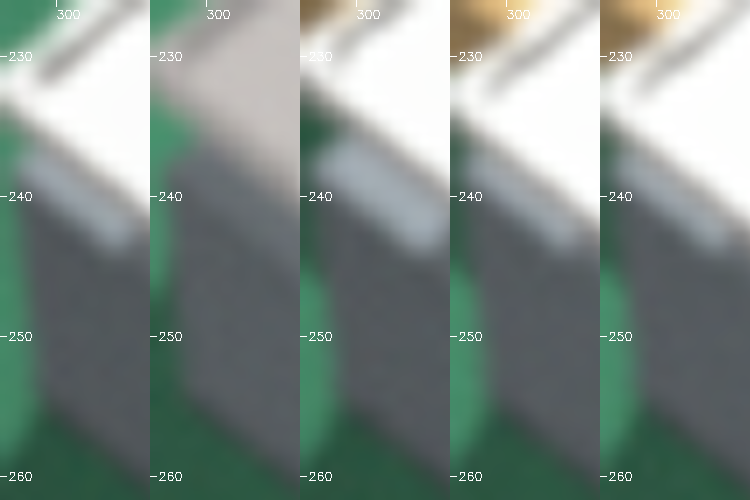

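```bash
python3 - <<'E'
from h import *
fs=['scene0','a','k1_full','n1_full','q1_full','r1_full','t1_full','u1_full','x1_full','z1_full','aa1_full']
def cross(im,u,v0,v1,th):
    c=im[:,u]
    for v in range(v0,v1):
        if c[v]>=th>c[v+1]: return v+(c[v]-th)/(c[v]-c[v+1])
    return np.nan
import os
for f in fs:
    p=f'pics/{f}.png'
    if not os.path.exists(p): continue
    im=cv2.imread(p,0).astype(float)
    R=[cross(im,u,int(230+(u-297)*.84)-3,int(230+(u-297)*.84)+12,205) for u in (301,302,303,304,305,306,328,329)]
    L=[cross(im,u,int(205-(u-387)*1.)-8,int(205-(u-387)*1.)+8,190) for u in (389,391,393,395,397,399,401)]
    print(f,'R',np.round(R,2),'L',np.round(L,2))
E
```

```text
scene0 R [236.35 237.22 237.92 238.57 239.43 240.32 257.17 257.86] L [204.44 202.8  200.82 198.8  196.53 194.44 192.08]
k1_full R [234.74 235.55 236.41 237.19 237.8  238.65 255.48 256.33] L [205.18 204.2  202.18 200.33 198.7  196.66 194.64]
n1_full R [234.58 235.42 236.28 237.   237.62 238.48 255.36 256.21] L [204.82 204.04 202.   200.19 198.52 196.5  194.48]
q1_full R [   nan 235.43 236.33 237.08 237.74 238.64 255.48 256.35] L [205.09 204.13 202.22 200.26 198.67 196.66 194.66]
r1_full R [234.71 235.49 236.37 237.14 237.73 238.6  255.47 256.35] L [205.09 204.11 202.2  200.24 198.68 196.65 194.64]
t1_full R [   nan 235.34 236.31 237.11 237.71 238.6  255.46 256.34] L [205.17 204.17 202.18 200.22 198.66 196.65 194.63]
u1_full R [   nan    nan 236.12 237.13 237.73 238.6  255.47 256.35] L [205.16 204.17 202.18 200.24 198.65 196.65 194.63]
x1_full R [237.39 238.14 238.72 239.63 240.43 241.11 258.06 258.65] L [203.55 201.66 199.82 198.11 196.05 194.05 192.05]
z1_full R [237.39 238.12 238.7  239.58 240.43 241.09 258.04 258.63] L [203.52 201.65 199.73 198.04 196.02 194.04 192.02]
aa1_full R [237.39 238.14 238.73 239.59 240.46 241.13 258.08 258.78] L [203.54 201.69 199.82 198.1  196.05 194.07 192.07]
```

send_rows(commands=[[[0.012,0,0],0],[[0.024,0,0],0],[[0.036,0,0],0],[[0.046,0,0],0],[[0.056,0,0],0],[[0.066,0,0],0],[[0.076,0,0],0],[[0.086,0,0],0]])

```text
clock: 55.48
eef_pos: [480.3, 68.3, 47.5]
eef_rot: [-3.141, 0.001, 0.027]
wrist_force: [-2.1, 1.8, 1.3]
finger_gap: 0.5
```

send_rows(commands=[[[0.008,0,0],0],[[0.016,0,0],0],[[0.023,0,0],0],[[0.029,0,0],0],[[0.034,0,0],0],[[0.038,0,0],0],[[0.04,0,0],0],[[0.04,0,0],0]])

```text
clock: 56.15
eef_pos: [520.6, 69.1, 47.7]
eef_rot: [3.141, -0.001, 0.027]
wrist_force: [-0.6, 0.3, 0.6]
finger_gap: 0.6
```

```bash
python3 - <<'E'
from h import *
st()
b=shot('scene','ba1',(260,120,420,260),5); t=shot('top','ba2',(200,110,370,230),4)
E
```

```text
t 56.15 p [520.6  69.1  47.7] r [ 3.141e+00 -1.000e-03  2.700e-02] F [-0.6  0.3  0.6] M [0.03 0.05 0.03] gap 0.6 q [ 0.06  0.43  1.74 -0.    0.97  1.61]
```

View pics/ba1.png

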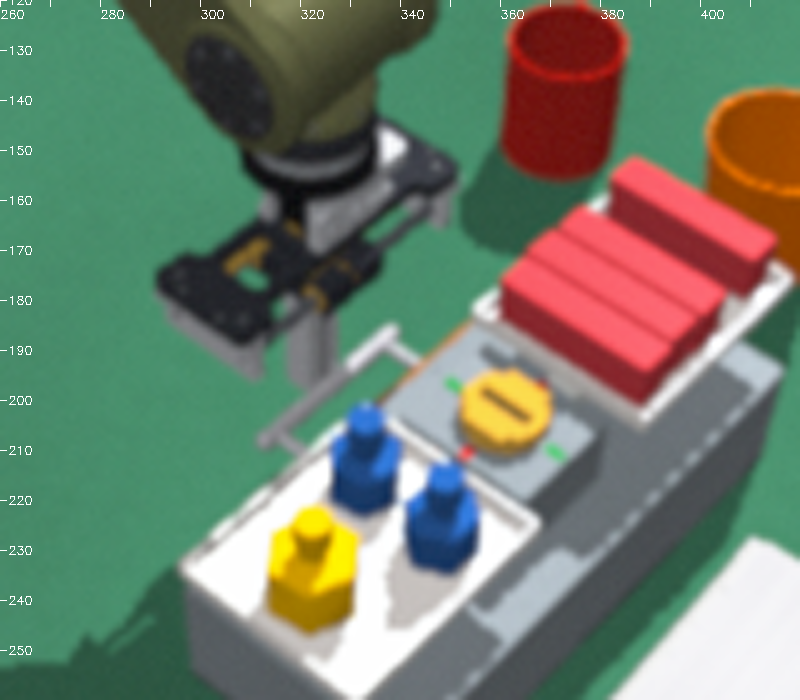

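Nearly shut (handle end at (262,208) vs about (264,209) at the start). I push on to the stop, watching the force.

send_rows(commands=[[[0.002,0,0],0],[[0.004,0,0],0],[[0.006,0,0],0],[[0.007,0,0],0],[[0.008,0,0],0],[[0.008,0,0],0],[[0.008,0,0],0],[[0.008,0,0],0]])

```text
clock: 56.92
eef_pos: [527.9, 69.3, 47.7]
eef_rot: [3.142, 0.001, 0.027]
wrist_force: [-5.2, -0.5, 3.2]
finger_gap: 0.4
```

```bash
python3 - <<'E'
from h import *
st()
E
```

```text
t 56.92 p [527.9  69.3  47.7] r [3.142e+00 1.000e-03 2.700e-02] F [-5.2 -0.5  3.2] M [-0.1   1.    0.02] gap 0.4 q [ 0.06  0.45  1.72 -0.    0.98  1.61]
```

send_rows(commands=[[[0.0005,0,0],0],[[0.001,0,0],0],[[0.0015,0,0],0],[[0.002,0,0],0],[[0.002,0,0],0],[[0.002,0,0],0],[[0.002,0,0],0],[[0.002,0,0],0]])

```text
clock: 57.58
eef_pos: [528.1, 69.4, 47.6]
eef_rot: [3.141, 0.005, 0.027]
wrist_force: [-21.1, -1.1, 14.5]
finger_gap: 0.5
```

```bash
python3 - <<'E'
from h import *
st()
E
```

```text
t 57.58 p [528.1  69.4  47.6] r [3.141 0.005 0.027] F [-21.1  -1.1  14.5] M [-0.18  3.58  0.09] gap 0.5 q [ 0.06  0.45  1.71 -0.    0.98  1.61]
```

send_rows(commands=[[[-0.005,0,0],0],[[-0.015,0,0],0],[[-0.03,0,0],0],[[-0.06,0,0],0],[[-0.08,0,-0.02],0],[[-0.1,0,-0.05],0],[[-0.12,0,-0.08],0],[[-0.14,0,-0.11],0]])

```text
clock: 58.25
eef_pos: [389.2, 65.6, 158.8]
eef_rot: [-3.142, -0.001, 0.027]
wrist_force: [0.3, -0.9, 0.6]
finger_gap: 0.7
```

send_rows(commands=[[[-0.01,0.03,-0.03],0],[[-0.02,0.06,-0.06],0],[[-0.02,0.1,-0.07],0],[[-0.02,0.14,-0.07],0],[[-0.02,0.18,-0.07],0],[[-0.02,0.22,-0.07],0],[[-0.02,0.22,-0.07],0],[[-0.02,0.22,-0.07],0]])

```text
clock: 58.92
eef_pos: [376.0, -156.3, 227.5]
eef_rot: [3.142, -0.0, 0.023]
wrist_force: [-0.0, 0.1, 0.2]
finger_gap: 0.7
```

send_rows(commands=[[[0,0,0],0],[[0,0,0],0],[[0,0,0],0],[[0,0,0],0],[[0,0,0],0],[[0,0,0],0],[[0,0,0],0],[[0,0,0],0]])

```text
clock: 59.58
eef_pos: [376.2, -154.7, 227.7]
eef_rot: [3.142, -0.0, 0.027]
wrist_force: [-0.3, 0.2, -0.3]
finger_gap: 0.6
```

```bash
python3 - <<'E'
from h import *
st()
b=shot('scene','ca1'); t=shot('top','ca2')
crop(b,'ca3',(260,120,420,260),5)
im=cv2.cvtColor(b,cv2.COLOR_BGR2GRAY).astype(float)
def cross(im,u,v0,v1,th):
    c=im[:,u]
    for v in range(v0,v1):
        if c[v]>=th>c[v+1]: return v+(c[v]-th)/(c[v]-c[v+1])
    return np.nan
print(np.round([cross(im,u,int(230+(u-297)*.84)-3,int(230+(u-297)*.84)+12,205) for u in (301,302,303,304,305,306,328,329)],2))
print(np.round([cross(im,u,int(205-(u-387)*1.)-8,int(205-(u-387)*1.)+8,190) for u in (389,391,393,395,397,399,401)],2))
E
```

```text
t 59.58 p [ 376.2 -154.7  227.7] r [ 3.142 -0.     0.027] F [-0.3  0.2 -0.3] M [-0.01  0.04  0.05] gap 0.6 q [-0.48 -0.05  1.86  0.    1.33  1.06]
[237.33 238.02 238.66 239.53 240.39 241.06 258.   258.7 ]
[203.47 201.61 199.74 197.97 195.95 194.02 191.95]
```

View pics/ca1_full.png

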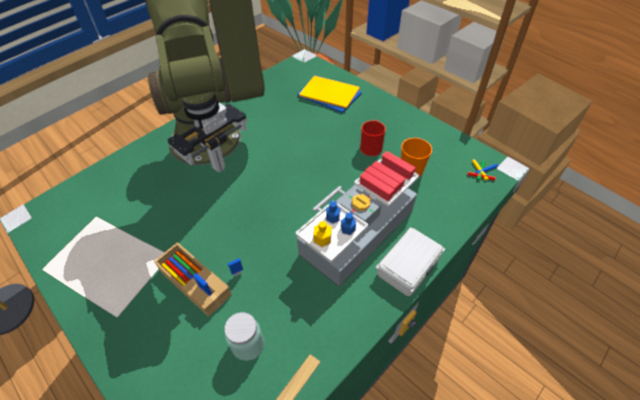

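View pics/ca2_full.png

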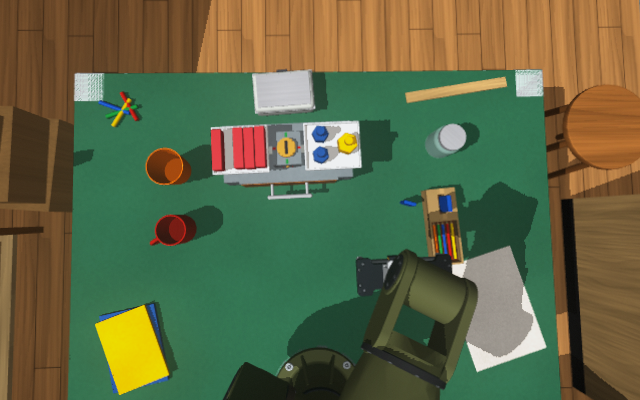

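View pics/ca3.png

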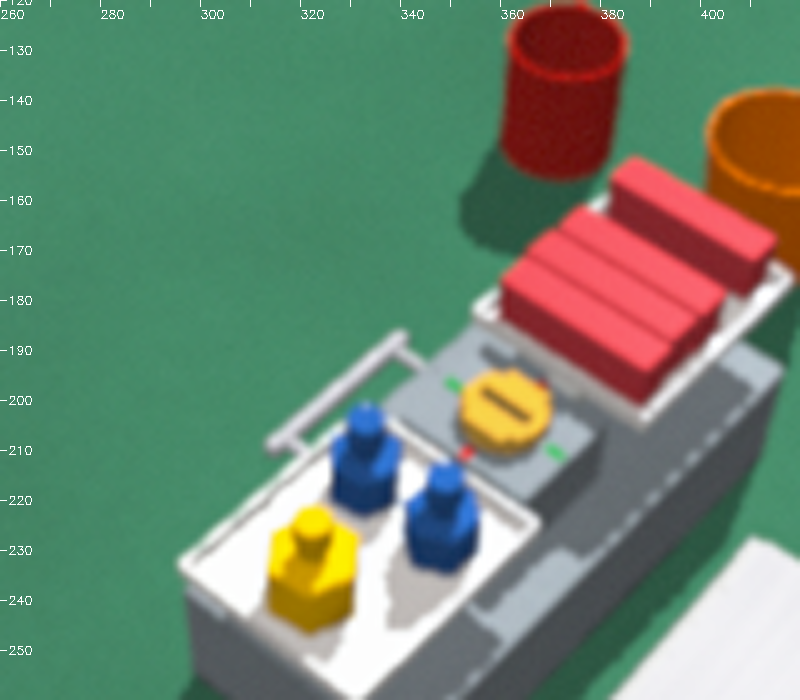

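```bash
python3 - <<'E'
from h import *
a=cv2.imread('pics/top0.png');b=cv2.imread('pics/ca2_full.png')
def c(im,n,bx,k): crop(im,n,bx,k); return cv2.imread(f'pics/{n}.png')
x=np.vstack([c(a,'q',(260,165,330,205),6),c(b,'q',(260,165,330,205),6)])
y=np.hstack([c(cv2.imread('pics/scene0.png'),'q',(180,255,220,305),9),c(cv2.imread('pics/ca1_full.png'),'q',(180,255,220,305),9)])
cv2.imwrite('pics/da.png',x);cv2.imwrite('pics/db.png',y)
E
```

```text
(no output)
```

View pics/da.png

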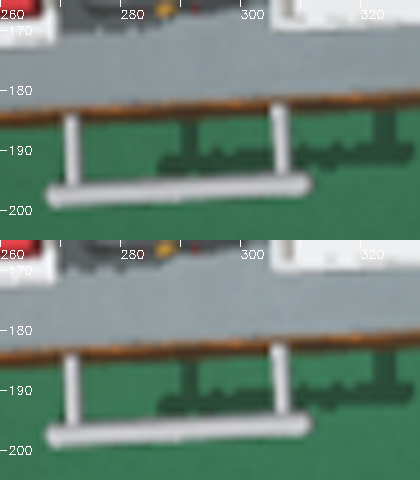

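View pics/db.png

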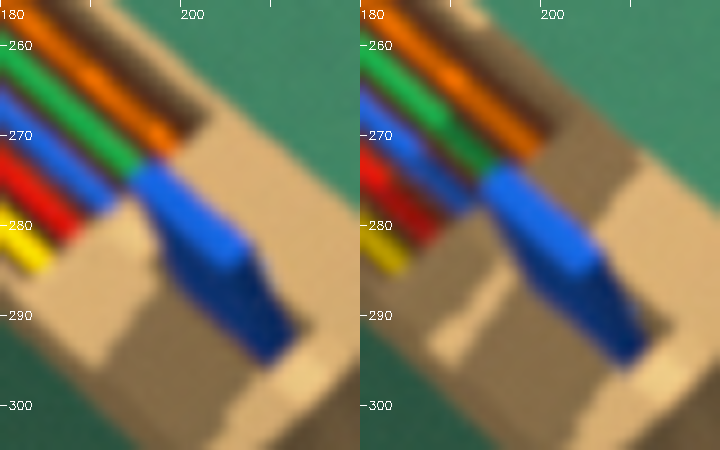

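The drawer handle (row 196) and the key (about (200,285)) are where they were at the start. I'm handing in.

```bash
python3 -c "
from cell import manip
print(manip.sign_off())"
```

```text
the job is handed in; nothing more can be done
None
```

The wax on the left pan balances at 400 g, matching the four bars I count there, and I handed the job in at about 60 s.

**What I did, in order:**
- **Lock:** I turned it clockwise with the larger key until the torque rose to 0.63 N m at the stop. I then stood the key back in its pocket.
- **Drawer:** I pulled it out until it met about 19 N at its stop.
- **Weights:** I put the yellow 200 g and two blue 100 g weights on the right pan. The third blue weight stayed in its well.
- **Closing:** I pushed the drawer shut until it met about 21 N, where it would move no further.

**What the last checks showed:**
- **Lock:** the slot lines up with the green marks.
- **Beam:** the right pan sits about 2.6 px below its upper stop, which is what a level beam should show. It held steady over several pictures after the third weight was released.
- **Other objects:** the drawer handle and key match the first pictures. The wax, mug, tub and jar look undisturbed.

**One disagreement:** the right pan now sits about 0.9 px (3–4 mm) lower than in the first, locked picture. I take this as play in the lock under the wax at the start, because the distance from the stop fits level. I did not look at the unused weight again after closing the drawer.

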